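# Log a batch of four tissue blocks on the hand-turned carousel

## Robot

A 7-joint arm with a two-finger parallel gripper is mounted at the origin on the work surface. World frame = base frame: x ahead of the robot, y to its left, z up, the work surface at z = 0. Lengths are in m, angles in degrees, forces in N, time in s.
With the tool pointing down it reaches from about 0.425 to 0.975 m from the base axis. Payload 16.7 kg.
Tool frame: the origin (TCP) lies between the finger pads; the fingertips stand 19 mm ahead of it and the grasp point (between the pads) is the TCP; z points along the fingers, y is the line along which they close (so a half turn about z gives the same grasp; the last joint's range is limited). The gripper opens to 85 mm and grips with 20 to 120 N. Pads are 22 mm wide; open, the fingers measure 114 mm over their backs; the gripper's body (76 mm by 85 mm) begins 54 mm behind the grasp point. The pads swing forward as they close: fully open they stand 13 mm farther back than shut.
Start: joints at [58.871, 24.414, 4.234, 92.017, -1.954, 63.644, -3.845], TCP at [0.259, -0.623, 0.25] pointing down, gripper open.
Joint ranges: [-163.25, 163.25], [-28.42, 122.38], [-70.27, 78.77], [12.13, 141.07], [-58.53, 238.53], [9.26, 117.41], [-156.51, 156.51]. Speed limits (degrees/s): [108.29, 108.29, 136.94, 136.94, 172.46, 172.46, 172.46].

## Interface

Orientations are given as a 3x3 rotation matrix whose columns are the frame's x, y, z axes.
In Python, from rig import get_obs, capture, hand_in gives the robot as it stands.
- The arm moves only by the tool send_rows, never from a script. Its argument "commands" is a list that holds one entry, the list of rows, each a list of 7 numbers: the shift along the tool's x, y, z scaled (see below), then the turn, a rotation vector about the tool's x, y, z scaled (see below), then the opening, from -1 (shut) to 1 (fully open). In form: [[[x, y, z, wx, wy, wz, grip], ...]]. A call has exactly 10 rows; each row is the pose to reach, as a shift and turn from the pose commanded when the call began, along the tool's axes at that moment; what a row does not reach only later rows make up. The controller multiplies each number of a shift by 0.1 m and each number of a turn by 45 degrees. A row lasts 1/10 s, in which the tool goes at most 50 mm and 8.59 degrees, less where a joint would pass 70% of its speed; a pose out of reach is approached as far as the arm can. A call with a number of a shift or a turn outside -1 to 1 is refused whole. A call with a gripper value outside its range is refused whole. The fingers move at their own pace and stop on an object; "grip_force" is the grip in N (left out, the last holds). Time passes only in rows, so rows that repeat a pose let the fingers close, or fill a call up. It gives the time, the measured TCP pose, the force, the opening and the grip force at its end, in the units of the state.
- get_obs(): the state, without advancing time (a new reading comes with each control period).
- capture(name): name is "scene" or "top" or "wrist"; returns a dict with "image" (480x640x3 uint8, red, green, blue), "mtx" (3x3 intrinsics, pixels), "dist_coeffs" ([k1, k2, p1, p2, k3] as OpenCV has them; the pictures are not rectified), "eye" and "orientation" of the camera in the world; the wrist camera has in their place "tool_from_camera" (4x4, takes a point from camera to tool coordinates, whose origin is the TCP and whose axes are the flange's). Camera axes: x right, y up, looking along -z (the intrinsics and any distortion apply to the point x, -y, -z); pixel columns grow to the right and rows downward; lengths in m; the calibration is good to about 2 mm. A picture is of the moment at which its call begins: read the wrist's pose just before it. There is no depth.
- hand_in(): hands the job in; it is judged then, once.
The state is a dict: "time": time; "joints": joint angles; "joint_vel": joint speeds; "joint_torque": joint torques, N m; "eef_pos": TCP position; "orientation": TCP orientation; "ft_force": force on the tool from outside, world axes, zero at the start; "torque": the same for the moment, N m; "finger_gap": finger opening in m; "grasp_force": force on a finger pad.
Only numpy, scipy, OpenCV 4.12 (cv2) and the standard library are available. Lean on these libraries where they do the work, as an engineer would, in place of code of your own. Each camera call takes 0.05 s, during which the arm holds its last target. There are 200 camera calls.

## Task

Load four of the wax blocks lying on the bench into the carousel, one flat in each blue bay, wax up. Then switch the reader on at the green-tipped lever, turn the carousel by its black crank grip one full turn clockwise (seen from above) until the orange marks meet again, and switch the reader off; leave the four blocks in their bays. Put every surplus block flat in the yellow tray, and do not disturb the jar, the amber bottle or the slide box.

Things in the scene. Friction and masses are not known exactly. Their poses are not given: they have to be found in the camera images.
- block1: tissue block (may be absent: None all along): red cassette 7 mm thick with white wax on it, 40 x 28 x 18 mm in all, about 30 g, loose on the bench at the start. Origin: centre of its underside; x along the 40 mm side, y along the 28 mm side, z up out of the wax
- block2: tissue block (may be absent: None all along): yellow cassette 7 mm thick with white wax on it, 40 x 28 x 18 mm in all, about 30 g, loose on the bench at the start. Origin: centre of its underside; x along the 40 mm side, y along the 28 mm side, z up out of the wax
- block3: tissue block (may be absent: None all along): green cassette 7 mm thick with white wax on it, 40 x 28 x 18 mm in all, about 30 g, loose on the bench at the start. Origin: centre of its underside; x along the 40 mm side, y along the 28 mm side, z up out of the wax
- block4: tissue block (may be absent: None all along): blue cassette 7 mm thick with white wax on it, 40 x 28 x 18 mm in all, about 30 g, loose on the bench at the start. Origin: centre of its underside; x along the 40 mm side, y along the 28 mm side, z up out of the wax
- block5: tissue block (may be absent: None all along): orange cassette 7 mm thick with white wax on it, 40 x 28 x 18 mm in all, about 30 g, loose on the bench at the start. Origin: centre of its underside; x along the 40 mm side, y along the 28 mm side, z up out of the wax
- block6: tissue block (may be absent: None all along): grey cassette 7 mm thick with white wax on it, 40 x 28 x 18 mm in all, about 30 g, loose on the bench at the start. Origin: centre of its underside; x along the 40 mm side, y along the 28 mm side, z up out of the wax
- block7: tissue block (may be absent: None all along): dark blue cassette 7 mm thick with white wax on it, 40 x 28 x 18 mm in all, about 30 g, loose on the bench at the start. Origin: centre of its underside; x along the 40 mm side, y along the 28 mm side, z up out of the wax
- scanner: fixed round grey base of the carousel, radius 125 mm, 22 mm high, with a white reader head on its +x side (34 x 60 mm, centred 153 mm from the axis, top 86 mm above the bench). Origin: on the carousel axis at bench level. An orange home mark lies on its rim on its -x side
- carousel (a joint): turn of the white carousel disc (radius 112 mm, top 30 mm above the bench) about its vertical axis, rad. Grows clockwise seen from above. 0: crank grip at the orange home mark (about where it starts); 6.283: one full turn later, at the mark again. End stops at -0.15 and 7.2. Light friction (about 1.5 N at the grip), stays where it is left
- hub (a point): centre of the carousel disc, on its axis, on its top face (30 mm above the bench)
- crank_top (a point): top centre of the black upright crank grip on the disc, 88 mm from the axis: a cylinder 20 mm in diameter, 42 mm high (from 34 to 76 mm above the bench) which spins freely on its own pin, so it can be held with a fixed tool yaw while it is led round the circle. No bay is nearer than 60 mm (centre to centre)
- bay1 (a point): centre of the floor of bay 1 of 4 on the disc, turning with it: a blue pocket 54 x 44 mm inside, walls 4 mm high and 3 mm thick, floor 30 mm above the bench, open above, room for one block. In the disc's frame the centre lies at (-48, 46) mm, with the crank grip at (-88, 0); the 54 mm side runs along that x (the line from hub to crank grip)
- bay2 (a point): centre of the floor of bay 2 of 4 on the disc, turning with it: a blue pocket 54 x 44 mm inside, walls 4 mm high and 3 mm thick, floor 30 mm above the bench, open above, room for one block. In the disc's frame the centre lies at (48, 46) mm, with the crank grip at (-88, 0); the 54 mm side runs along that x (the line from hub to crank grip)
- bay3 (a point): centre of the floor of bay 3 of 4 on the disc, turning with it: a blue pocket 54 x 44 mm inside, walls 4 mm high and 3 mm thick, floor 30 mm above the bench, open above, room for one block. In the disc's frame the centre lies at (48, -46) mm, with the crank grip at (-88, 0); the 54 mm side runs along that x (the line from hub to crank grip)
- bay4 (a point): centre of the floor of bay 4 of 4 on the disc, turning with it: a blue pocket 54 x 44 mm inside, walls 4 mm high and 3 mm thick, floor 30 mm above the bench, open above, room for one block. In the disc's frame the centre lies at (-48, -46) mm, with the crank grip at (-88, 0); the 54 mm side runs along that x (the line from hub to crank grip)
- power (a joint): reader switch, a toggle lever: 0 = off (leaning to its block's -x), 1.0 = on (leaning to its +x), rad. Stiff enough to stay where it is left; moves with about 1 N at the tip
- power_base: fixed grey switch block 70 x 50 mm, 25 mm high. Origin: centre of its underside; its x is the direction in which the lever is pushed to switch on; the lever swings 0.5 rad to either side of upright about an axis along y, 22 mm above the origin
- power_tip (a point): centre of the green ball (26 mm in diameter) at the lever's end, 80 mm from its pivot: 92 mm above the bench at either end of the swing, 102 mm when upright
- tray: fixed yellow tray for surplus blocks, 106 (x) x 196 (y) mm outside, walls 4 mm thick, 18 mm high overall, floor about 4 mm thick. Origin: centre of its underside
- jar: bystander: glass jar 70 mm in diameter, 80 mm high; leave it alone
- bottle: bystander: small amber bottle with a black cap, 44 mm in diameter, 75 mm high; leave it alone
- slide_box: bystander: blue slide box 55 x 100 x 35 mm; leave it alone

How it is judged (in metres and radians):
On the way, in this order (a step that is already met when the one before it is completed fails the run):
1. each of the four bays holds one block flat, the crank still at home and the reader off (((distance between block1 and bay1 below 0.017 m and angle between block1's own z axis and vertical below 0.2 rad) or (distance between block2 and bay1 below 0.017 m and angle between block2's own z axis and vertical below 0.2 rad) or (distance between block3 and bay1 below 0.017 m and angle between block3's own z axis and vertical below 0.2 rad) or (distance between block4 and bay1 below 0.017 m and angle between block4's own z axis and vertical below 0.2 rad) or (distance between block5 and bay1 below 0.017 m and angle between block5's own z axis and vertical below 0.2 rad) or (distance between block6 and bay1 below 0.017 m and angle between block6's own z axis and vertical below 0.2 rad) or (distance between block7 and bay1 below 0.017 m and angle between block7's own z axis and vertical below 0.2 rad)) and ((distance between block1 and bay2 below 0.017 m and angle between block1's own z axis and vertical below 0.2 rad) or (distance between block2 and bay2 below 0.017 m and angle between block2's own z axis and vertical below 0.2 rad) or (distance between block3 and bay2 below 0.017 m and angle between block3's own z axis and vertical below 0.2 rad) or (distance between block4 and bay2 below 0.017 m and angle between block4's own z axis and vertical below 0.2 rad) or (distance between block5 and bay2 below 0.017 m and angle between block5's own z axis and vertical below 0.2 rad) or (distance between block6 and bay2 below 0.017 m and angle between block6's own z axis and vertical below 0.2 rad) or (distance between block7 and bay2 below 0.017 m and angle between block7's own z axis and vertical below 0.2 rad)) and ((distance between block1 and bay3 below 0.017 m and angle between block1's own z axis and vertical below 0.2 rad) or (distance between block2 and bay3 below 0.017 m and angle between block2's own z axis and vertical below 0.2 rad) or (distance between block3 and bay3 below 0.017 m and angle between block3's own z axis and vertical below 0.2 rad) or (distance between block4 and bay3 below 0.017 m and angle between block4's own z axis and vertical below 0.2 rad) or (distance between block5 and bay3 below 0.017 m and angle between block5's own z axis and vertical below 0.2 rad) or (distance between block6 and bay3 below 0.017 m and angle between block6's own z axis and vertical below 0.2 rad) or (distance between block7 and bay3 below 0.017 m and angle between block7's own z axis and vertical below 0.2 rad)) and ((distance between block1 and bay4 below 0.017 m and angle between block1's own z axis and vertical below 0.2 rad) or (distance between block2 and bay4 below 0.017 m and angle between block2's own z axis and vertical below 0.2 rad) or (distance between block3 and bay4 below 0.017 m and angle between block3's own z axis and vertical below 0.2 rad) or (distance between block4 and bay4 below 0.017 m and angle between block4's own z axis and vertical below 0.2 rad) or (distance between block5 and bay4 below 0.017 m and angle between block5's own z axis and vertical below 0.2 rad) or (distance between block6 and bay4 below 0.017 m and angle between block6's own z axis and vertical below 0.2 rad) or (distance between block7 and bay4 below 0.017 m and angle between block7's own z axis and vertical below 0.2 rad)) and value of joint carousel between -0.35 and 0.35 rad and value of joint power below 0.3 rad), for 0.2 s.
2. reader switched on, the bays full and the crank still at home (((distance between block1 and bay1 below 0.017 m and angle between block1's own z axis and vertical below 0.2 rad) or (distance between block2 and bay1 below 0.017 m and angle between block2's own z axis and vertical below 0.2 rad) or (distance between block3 and bay1 below 0.017 m and angle between block3's own z axis and vertical below 0.2 rad) or (distance between block4 and bay1 below 0.017 m and angle between block4's own z axis and vertical below 0.2 rad) or (distance between block5 and bay1 below 0.017 m and angle between block5's own z axis and vertical below 0.2 rad) or (distance between block6 and bay1 below 0.017 m and angle between block6's own z axis and vertical below 0.2 rad) or (distance between block7 and bay1 below 0.017 m and angle between block7's own z axis and vertical below 0.2 rad)) and ((distance between block1 and bay2 below 0.017 m and angle between block1's own z axis and vertical below 0.2 rad) or (distance between block2 and bay2 below 0.017 m and angle between block2's own z axis and vertical below 0.2 rad) or (distance between block3 and bay2 below 0.017 m and angle between block3's own z axis and vertical below 0.2 rad) or (distance between block4 and bay2 below 0.017 m and angle between block4's own z axis and vertical below 0.2 rad) or (distance between block5 and bay2 below 0.017 m and angle between block5's own z axis and vertical below 0.2 rad) or (distance between block6 and bay2 below 0.017 m and angle between block6's own z axis and vertical below 0.2 rad) or (distance between block7 and bay2 below 0.017 m and angle between block7's own z axis and vertical below 0.2 rad)) and ((distance between block1 and bay3 below 0.017 m and angle between block1's own z axis and vertical below 0.2 rad) or (distance between block2 and bay3 below 0.017 m and angle between block2's own z axis and vertical below 0.2 rad) or (distance between block3 and bay3 below 0.017 m and angle between block3's own z axis and vertical below 0.2 rad) or (distance between block4 and bay3 below 0.017 m and angle between block4's own z axis and vertical below 0.2 rad) or (distance between block5 and bay3 below 0.017 m and angle between block5's own z axis and vertical below 0.2 rad) or (distance between block6 and bay3 below 0.017 m and angle between block6's own z axis and vertical below 0.2 rad) or (distance between block7 and bay3 below 0.017 m and angle between block7's own z axis and vertical below 0.2 rad)) and ((distance between block1 and bay4 below 0.017 m and angle between block1's own z axis and vertical below 0.2 rad) or (distance between block2 and bay4 below 0.017 m and angle between block2's own z axis and vertical below 0.2 rad) or (distance between block3 and bay4 below 0.017 m and angle between block3's own z axis and vertical below 0.2 rad) or (distance between block4 and bay4 below 0.017 m and angle between block4's own z axis and vertical below 0.2 rad) or (distance between block5 and bay4 below 0.017 m and angle between block5's own z axis and vertical below 0.2 rad) or (distance between block6 and bay4 below 0.017 m and angle between block6's own z axis and vertical below 0.2 rad) or (distance between block7 and bay4 below 0.017 m and angle between block7's own z axis and vertical below 0.2 rad)) and value of joint carousel between -0.35 and 0.35 rad and value of joint power above 0.7 rad), for 0.2 s.
3. carousel turned clockwise one full turn with the reader on and the bays full (((distance between block1 and bay1 below 0.017 m and angle between block1's own z axis and vertical below 0.2 rad) or (distance between block2 and bay1 below 0.017 m and angle between block2's own z axis and vertical below 0.2 rad) or (distance between block3 and bay1 below 0.017 m and angle between block3's own z axis and vertical below 0.2 rad) or (distance between block4 and bay1 below 0.017 m and angle between block4's own z axis and vertical below 0.2 rad) or (distance between block5 and bay1 below 0.017 m and angle between block5's own z axis and vertical below 0.2 rad) or (distance between block6 and bay1 below 0.017 m and angle between block6's own z axis and vertical below 0.2 rad) or (distance between block7 and bay1 below 0.017 m and angle between block7's own z axis and vertical below 0.2 rad)) and ((distance between block1 and bay2 below 0.017 m and angle between block1's own z axis and vertical below 0.2 rad) or (distance between block2 and bay2 below 0.017 m and angle between block2's own z axis and vertical below 0.2 rad) or (distance between block3 and bay2 below 0.017 m and angle between block3's own z axis and vertical below 0.2 rad) or (distance between block4 and bay2 below 0.017 m and angle between block4's own z axis and vertical below 0.2 rad) or (distance between block5 and bay2 below 0.017 m and angle between block5's own z axis and vertical below 0.2 rad) or (distance between block6 and bay2 below 0.017 m and angle between block6's own z axis and vertical below 0.2 rad) or (distance between block7 and bay2 below 0.017 m and angle between block7's own z axis and vertical below 0.2 rad)) and ((distance between block1 and bay3 below 0.017 m and angle between block1's own z axis and vertical below 0.2 rad) or (distance between block2 and bay3 below 0.017 m and angle between block2's own z axis and vertical below 0.2 rad) or (distance between block3 and bay3 below 0.017 m and angle between block3's own z axis and vertical below 0.2 rad) or (distance between block4 and bay3 below 0.017 m and angle between block4's own z axis and vertical below 0.2 rad) or (distance between block5 and bay3 below 0.017 m and angle between block5's own z axis and vertical below 0.2 rad) or (distance between block6 and bay3 below 0.017 m and angle between block6's own z axis and vertical below 0.2 rad) or (distance between block7 and bay3 below 0.017 m and angle between block7's own z axis and vertical below 0.2 rad)) and ((distance between block1 and bay4 below 0.017 m and angle between block1's own z axis and vertical below 0.2 rad) or (distance between block2 and bay4 below 0.017 m and angle between block2's own z axis and vertical below 0.2 rad) or (distance between block3 and bay4 below 0.017 m and angle between block3's own z axis and vertical below 0.2 rad) or (distance between block4 and bay4 below 0.017 m and angle between block4's own z axis and vertical below 0.2 rad) or (distance between block5 and bay4 below 0.017 m and angle between block5's own z axis and vertical below 0.2 rad) or (distance between block6 and bay4 below 0.017 m and angle between block6's own z axis and vertical below 0.2 rad) or (distance between block7 and bay4 below 0.017 m and angle between block7's own z axis and vertical below 0.2 rad)) and value of joint carousel between 5.98319 and 6.58319 rad and value of joint power above 0.7 rad), for 0.2 s.
At the end, for the whole second after the job is handed in: Each bay holds one block (origin within 17 mm of the bay's centre, within 0.2 rad of upright), every other block present lies in the yellow tray, the carousel stands one full turn on from home (6.283 +- 0.3 rad), the reader is off (lever below 0.3 rad), and everything is at rest (((distance between block1 and bay1 below 0.017 m and angle between block1's own z axis and vertical below 0.2 rad) or (distance between block2 and bay1 below 0.017 m and angle between block2's own z axis and vertical below 0.2 rad) or (distance between block3 and bay1 below 0.017 m and angle between block3's own z axis and vertical below 0.2 rad) or (distance between block4 and bay1 below 0.017 m and angle between block4's own z axis and vertical below 0.2 rad) or (distance between block5 and bay1 below 0.017 m and angle between block5's own z axis and vertical below 0.2 rad) or (distance between block6 and bay1 below 0.017 m and angle between block6's own z axis and vertical below 0.2 rad) or (distance between block7 and bay1 below 0.017 m and angle between block7's own z axis and vertical below 0.2 rad)) and ((distance between block1 and bay2 below 0.017 m and angle between block1's own z axis and vertical below 0.2 rad) or (distance between block2 and bay2 below 0.017 m and angle between block2's own z axis and vertical below 0.2 rad) or (distance between block3 and bay2 below 0.017 m and angle between block3's own z axis and vertical below 0.2 rad) or (distance between block4 and bay2 below 0.017 m and angle between block4's own z axis and vertical below 0.2 rad) or (distance between block5 and bay2 below 0.017 m and angle between block5's own z axis and vertical below 0.2 rad) or (distance between block6 and bay2 below 0.017 m and angle between block6's own z axis and vertical below 0.2 rad) or (distance between block7 and bay2 below 0.017 m and angle between block7's own z axis and vertical below 0.2 rad)) and ((distance between block1 and bay3 below 0.017 m and angle between block1's own z axis and vertical below 0.2 rad) or (distance between block2 and bay3 below 0.017 m and angle between block2's own z axis and vertical below 0.2 rad) or (distance between block3 and bay3 below 0.017 m and angle between block3's own z axis and vertical below 0.2 rad) or (distance between block4 and bay3 below 0.017 m and angle between block4's own z axis and vertical below 0.2 rad) or (distance between block5 and bay3 below 0.017 m and angle between block5's own z axis and vertical below 0.2 rad) or (distance between block6 and bay3 below 0.017 m and angle between block6's own z axis and vertical below 0.2 rad) or (distance between block7 and bay3 below 0.017 m and angle between block7's own z axis and vertical below 0.2 rad)) and ((distance between block1 and bay4 below 0.017 m and angle between block1's own z axis and vertical below 0.2 rad) or (distance between block2 and bay4 below 0.017 m and angle between block2's own z axis and vertical below 0.2 rad) or (distance between block3 and bay4 below 0.017 m and angle between block3's own z axis and vertical below 0.2 rad) or (distance between block4 and bay4 below 0.017 m and angle between block4's own z axis and vertical below 0.2 rad) or (distance between block5 and bay4 below 0.017 m and angle between block5's own z axis and vertical below 0.2 rad) or (distance between block6 and bay4 below 0.017 m and angle between block6's own z axis and vertical below 0.2 rad) or (distance between block7 and bay4 below 0.017 m and angle between block7's own z axis and vertical below 0.2 rad)) and value of joint carousel between 5.98319 and 6.58319 rad and value of joint power below 0.3 rad and ((x of block1 in the frame of tray between -0.042 and 0.042 m and y of block1 in the frame of tray between -0.086 and 0.086 m and z of block1 in the frame of tray below 0.03 m) or (distance between block1 and bay1 below 0.017 m and angle between block1's own z axis and vertical below 0.2 rad) or (distance between block1 and bay2 below 0.017 m and angle between block1's own z axis and vertical below 0.2 rad) or (distance between block1 and bay3 below 0.017 m and angle between block1's own z axis and vertical below 0.2 rad) or (distance between block1 and bay4 below 0.017 m and angle between block1's own z axis and vertical below 0.2 rad)) and ((x of block2 in the frame of tray between -0.042 and 0.042 m and y of block2 in the frame of tray between -0.086 and 0.086 m and z of block2 in the frame of tray below 0.03 m) or (distance between block2 and bay1 below 0.017 m and angle between block2's own z axis and vertical below 0.2 rad) or (distance between block2 and bay2 below 0.017 m and angle between block2's own z axis and vertical below 0.2 rad) or (distance between block2 and bay3 below 0.017 m and angle between block2's own z axis and vertical below 0.2 rad) or (distance between block2 and bay4 below 0.017 m and angle between block2's own z axis and vertical below 0.2 rad)) and ((x of block3 in the frame of tray between -0.042 and 0.042 m and y of block3 in the frame of tray between -0.086 and 0.086 m and z of block3 in the frame of tray below 0.03 m) or (distance between block3 and bay1 below 0.017 m and angle between block3's own z axis and vertical below 0.2 rad) or (distance between block3 and bay2 below 0.017 m and angle between block3's own z axis and vertical below 0.2 rad) or (distance between block3 and bay3 below 0.017 m and angle between block3's own z axis and vertical below 0.2 rad) or (distance between block3 and bay4 below 0.017 m and angle between block3's own z axis and vertical below 0.2 rad)) and ((x of block4 in the frame of tray between -0.042 and 0.042 m and y of block4 in the frame of tray between -0.086 and 0.086 m and z of block4 in the frame of tray below 0.03 m) or (distance between block4 and bay1 below 0.017 m and angle between block4's own z axis and vertical below 0.2 rad) or (distance between block4 and bay2 below 0.017 m and angle between block4's own z axis and vertical below 0.2 rad) or (distance between block4 and bay3 below 0.017 m and angle between block4's own z axis and vertical below 0.2 rad) or (distance between block4 and bay4 below 0.017 m and angle between block4's own z axis and vertical below 0.2 rad)) and ((x of block5 in the frame of tray between -0.042 and 0.042 m and y of block5 in the frame of tray between -0.086 and 0.086 m and z of block5 in the frame of tray below 0.03 m) or (distance between block5 and bay1 below 0.017 m and angle between block5's own z axis and vertical below 0.2 rad) or (distance between block5 and bay2 below 0.017 m and angle between block5's own z axis and vertical below 0.2 rad) or (distance between block5 and bay3 below 0.017 m and angle between block5's own z axis and vertical below 0.2 rad) or (distance between block5 and bay4 below 0.017 m and angle between block5's own z axis and vertical below 0.2 rad)) and ((x of block6 in the frame of tray between -0.042 and 0.042 m and y of block6 in the frame of tray between -0.086 and 0.086 m and z of block6 in the frame of tray below 0.03 m) or (distance between block6 and bay1 below 0.017 m and angle between block6's own z axis and vertical below 0.2 rad) or (distance between block6 and bay2 below 0.017 m and angle between block6's own z axis and vertical below 0.2 rad) or (distance between block6 and bay3 below 0.017 m and angle between block6's own z axis and vertical below 0.2 rad) or (distance between block6 and bay4 below 0.017 m and angle between block6's own z axis and vertical below 0.2 rad)) and ((x of block7 in the frame of tray between -0.042 and 0.042 m and y of block7 in the frame of tray between -0.086 and 0.086 m and z of block7 in the frame of tray below 0.03 m) or (distance between block7 and bay1 below 0.017 m and angle between block7's own z axis and vertical below 0.2 rad) or (distance between block7 and bay2 below 0.017 m and angle between block7's own z axis and vertical below 0.2 rad) or (distance between block7 and bay3 below 0.017 m and angle between block7's own z axis and vertical below 0.2 rad) or (distance between block7 and bay4 below 0.017 m and angle between block7's own z axis and vertical below 0.2 rad)) and linear speed of each of block1, block2, block3, block4, block5, block6, block7 below 0.02 m/s and velocity of joint carousel between -0.05 and 0.05 rad/s); the robot touches nothing.
It fails at once if the jar is disturbed (moved more than 30 mm) (distance of jar from where it was at the start of the episode above 0.03 m).
It fails at once if the amber bottle is disturbed (moved more than 30 mm) (distance of bottle from where it was at the start of the episode above 0.03 m).
It fails at once if the slide box is disturbed (moved more than 30 mm) (distance of slide_box from where it was at the start of the episode above 0.03 m).
It fails at once if the carousel is turned well away from its mark while the reader is off (value of joint carousel between 0.6 and 5.68319 rad and value of joint power below 0.4 rad).
Of block1, block2, block3, block4, block5, block6, block7 only 5 to 7 are there at a start; the rules pass over those that are not, and their reading is None.
At some moment in a run one of block1, block2, block3, block4, block5, block6, block7 may be knocked a few centimetres aside while the robot is not near it.
Once in a run the grip may slacken for a moment while it holds something.
It also fails if it takes over 208 s, if anything falls off the work surface, if the arm or the gripper's body presses on something with over 40 N, if the wrist force passes 120 N, or if a joint passes its speed limit or range.

## Working session

There is one attempt and no reset: what is moved stays moved. The work goes in short steps, Python scripts to look and compute and a tool call to move; the robot and the scene stay as the last step left them, time stands still between calls to the robot, and variables do not carry over. Pictures are saved under pics/ and viewed, at most 14 in all, crops included, and the job is handed in when it is done.

Besides the shell and the picture viewer there is one more tool, called after "Emit:" as name(argument=value, ...), one argument or row to a line, values as JSON. send_rows: Moves the arm, as the interface text tells. Its arguments: {"type":"object","properties":{"commands":{"type":"array"},"grip_force":{"type":"number"}},"required":["commands"]}

```bash
ls; mkdir -p pics; python3 - <<'E'
from rig import get_obs,capture
import cv2,numpy as np,pickle
o=get_obs();print({k:np.round(o[k],4).tolist() for k in o})
for n in("scene","top"):
    c=capture(n);pickle.dump(c,open(f'{n}.pkl','wb'))
    cv2.imwrite(f'pics/{n}0.png',c['image'][:,:,::-1])
    print({k:np.round(v,4).tolist() for k,v in c.items() if k!='image'})
E
```

```text
pics
{'time': 0.0, 'joints': [58.8705, 24.45, 4.2326, 92.0534, -1.9549, 63.6435, -3.8445], 'joint_vel': [0.0725, 0.0028, -0.0634, -0.0603, -0.0149, 0.0144, -0.0686], 'joint_torque': [0.0023, -94.9805, 3.7624, -46.3502, 0.0195, 0.0101, 0.0001], 'eef_pos': [0.2588, -0.623, 0.2496], 'orientation': [[0.9235, 0.3837, -0.0006], [0.3837, -0.9235, 0.0012], [-0.0001, -0.0013, -1.0]], 'ft_force': [0.4553, -0.5726, 0.6754], 'torque': [0.0369, -0.0193, -0.0143], 'grasp_force': 0.0, 'finger_gap': 0.0856}
{'mtx': [[452.1879, 0.0, 318.8228], [0.0, 452.1879, 240.5737], [0.0, 0.0, 1.0]], 'dist_coeffs': [-0.0315, 0.0, 0.0, 0.0, 0.0], 'eye': [1.0003, -0.5357, 0.7671], 'orientation': [[0.7579, -0.4495, 0.4728], [0.6523, 0.5097, -0.561], [0.0112, 0.7336, 0.6795]]}
{'mtx': [[514.8471, 0.0, 321.3462], [0.0, 514.8471, 238.9573], [0.0, 0.0, 1.0]], 'dist_coeffs': [-0.0617, 0.0, 0.0, 0.0, 0.0], 'eye': [0.3603, 0.0213, 1.4364], 'orientation': [[-0.0289, 0.9937, -0.1085], [-0.9995, -0.0297, -0.0052], [-0.0084, 0.1083, 0.9941]]}
```

View pics/top0.png

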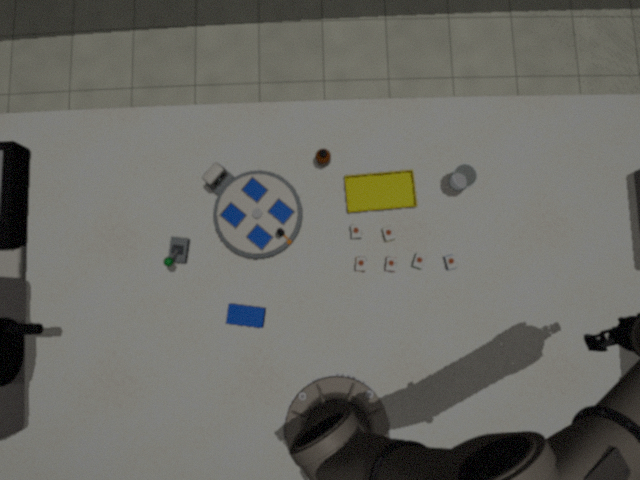

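View pics/scene0.png

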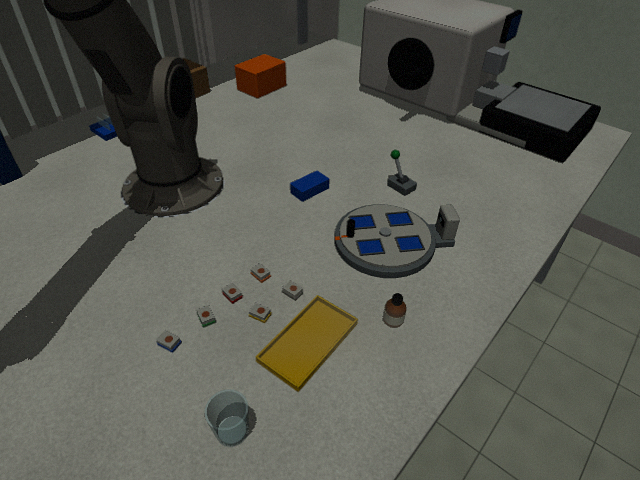

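Top view: six blocks near (355,231), (388,233), (361,263), (390,263), (418,260) and (450,261). The hub is at (257,213), the crank at (281,233), the switch ball at (168,262) and the tray at (380,191). The scene view agrees. Next I'll measure these points.

```bash
cat > h.py <<'E'
import numpy as np,cv2,pickle
from rig import get_obs,capture
def ray(c,uv):
    p=cv2.undistortPoints(np.float64(uv).reshape(-1,1,2),np.array(c['mtx']),np.array(c['dist_coeffs'])).reshape(-1,2)
    d=np.c_[p[:,0],-p[:,1],-np.ones(len(p))]
    return d@np.array(c['orientation']).T
def onplane(c,uv,z):
    d=ray(c,uv);e=np.array(c['eye']);t=(z-e[2])/d[:,2]
    return e+d*t[:,None]
def wristcap():
    o=get_obs();c=capture('wrist');T=np.array(c['tool_from_camera']);R=np.array(o['orientation'])
    c['eye']=np.array(o['eef_pos'])+R@T[:3,3];c['orientation']=R@T[:3,:3];return c
def blobs(c,lo,hi,amin=20):
    m=cv2.inRange(cv2.cvtColor(c['image'],cv2.COLOR_RGB2HSV),np.array(lo),np.array(hi))
    n,l,s,ce=cv2.connectedComponentsWithStats(m)
    return [(ce[i],s[i],l==i) for i in range(1,n) if s[i,4]>=amin]
def rect(c,mask,z):
    k,_=cv2.findContours(mask.astype(np.uint8),cv2.RETR_EXTERNAL,cv2.CHAIN_APPROX_NONE)
    k=max(k,key=cv2.contourArea).reshape(-1,2)
    P=onplane(c,k,z)[:,:2]
    (x,y),(w,h),a=cv2.minAreaRect((P*1000).astype(np.float32))
    if w<h:w,h,a=h,w,a+90
    return np.round([x,y,w,h,(a+90)%180-90],1)
E
python3 - <<'E'
from h import *
t=pickle.load(open('top.pkl','rb'));s=pickle.load(open('scene.pkl','rb'))
for n,c in(('top',t),('scene',s)):
    print(n)
    for ce,st,m in blobs(c,(105,120,60),(125,255,255),60): print('blue',ce.round(1),st[4],rect(c,m,.032))
    for ce,st,m in blobs(c,(20,120,60),(35,255,255),100): print('yel',ce.round(1),st[4],rect(c,m,.018))
    for ce,st,m in blobs(c,(45,120,40),(85,255,255),15): print('green',ce.round(1),st[4],onplane(c,ce,.092).round(4))
    for ce,st,m in blobs(c,(3,120,60),(18,255,255),5): print('or',ce.round(1),st[4],onplane(c,ce,.02).round(4))
print('hub',onplane(t,(257,213),.032)[0],'crank',onplane(t,(281,233),.076)[0],'jar',onplane(t,(460,181),.06),'bottle',onplane(t,(323,158),.07),'swbase',onplane(t,(179,244),.025))
bl=[(355,231),(388,233),(361,263),(390,263),(418,260),(450,261)]
print(onplane(t,bl,.018).round(3))
E
```

```text
top
blue [254.2 189.5] 279 [657.4 211.5  51.9  42.7  49.5]
blue [280.5 211.1] 284 [594.6 139.2  52.6  41.9  49. ]
blue [232.6 214.7] 282 [588.4 272.2  52.4  42.2  49.3]
blue [258.9 236.6] 285 [525.3 200.2  51.6  42.2  49. ]
blue [245.4 315.2] 698 [312.  240.3  98.6  52.1  81.5]
yel [379.8 191. ] 2511 [ 645.7 -139.   193.9  104.4  -86.6]
green [168.4 261.3] 48 [[0.4599 0.4331 0.092 ]]
or [323.2 157.7] 61 [[0.7452 0.0168 0.02  ]]
or [355.5 230. ] 8 [[ 0.5371 -0.0666  0.02  ]]
or [388. 232.] 9 [[ 0.5288 -0.1564  0.02  ]]
or [288.9 241.5] 15 [[0.5106 0.1188 0.02  ]]
or [419.  259.5] 6 [[ 0.4499 -0.2387  0.02  ]]
or [450.9 260.7] 9 [[ 0.444  -0.3269  0.02  ]]
or [360.7 262.1] 9 [[ 0.4476 -0.0776  0.02  ]]
or [391.  262.7] 7 [[ 0.4434 -0.1611  0.02  ]]
scene
blue [105.5 129.4] 128 [-380.8   19.4   60.6   53.7   -0.8]
blue [309.1 180.9] 413 [308.2 240.1 100.   55.4  81.4]
blue [398.5 218.4] 209 [586.1 268.   52.2  39.9  49.2]
blue [362.6 221.3] 194 [522.9 195.8  52.2  40.2  48.8]
blue [408.9 243. ] 252 [655.6 207.4  51.6  40.3  48.2]
blue [369.7 246.6] 261 [592.3 135.4  52.4  40.5  48.3]
ye
[... 522 characters left out ...]
  0.02 ]]
or [261.  277.6] 48 [[ 0.4629 -0.0962  0.02  ]]
or [293.  287.8] 25 [[ 0.5372 -0.0713  0.02  ]]
or [232.  290.6] 29 [[ 0.4433 -0.1644  0.02  ]]
or [395.6 309.1] 106 [[0.7392 0.0274 0.02  ]]
or [260.7 310.1] 31 [[ 0.5286 -0.1606  0.02  ]]
or [205.1 313.7] 33 [[ 0.4491 -0.2431  0.02  ]]
or [168.4 338.6] 39 [[ 0.4435 -0.3301  0.02  ]]
hub [0.59108581 0.20448504 0.032     ] crank [0.52796694 0.1354663  0.076     ] jar [[ 0.65840537 -0.35456827  0.06      ]] bottle [[0.73077619 0.01760599 0.07      ]] swbase [[0.51208381 0.42393201 0.025     ]]
[[ 0.535 -0.065  0.018]
 [ 0.526 -0.157  0.018]
 [ 0.445 -0.079  0.018]
 [ 0.443 -0.159  0.018]
 [ 0.449 -0.236  0.018]
 [ 0.443 -0.325  0.018]]
```

```bash
python3 - <<'E'
from h import *
t=pickle.load(open('top.pkl','rb'))['image'][:,:,::-1]
a=cv2.resize(t[140:290,150:320],None,fx=3,fy=3,interpolation=cv2.INTER_CUBIC)
b=cv2.resize(t[160:290,335:475],None,fx=3,fy=3,interpolation=cv2.INTER_CUBIC)
h=max(a.shape[0],b.shape[0]);W=np.zeros((600,800,3),np.uint8)
a=cv2.resize(a,None,fx=.78,fy=.78);b=cv2.resize(b,None,fx=.95,fy=.95)
W[:a.shape[0],:a.shape[1]]=a;W[:b.shape[0],a.shape[1]:a.shape[1]+b.shape[1]]=b
cv2.imwrite('pics/crop1.png',np.clip(W[:380]*1.6,0,255))
E
```

```text
[ WARN:0@0.504] global loadsave.cpp:1063 imwrite_ Unsupported depth image for selected encoder is fallbacked to CV_8U.
```

View pics/crop1.png

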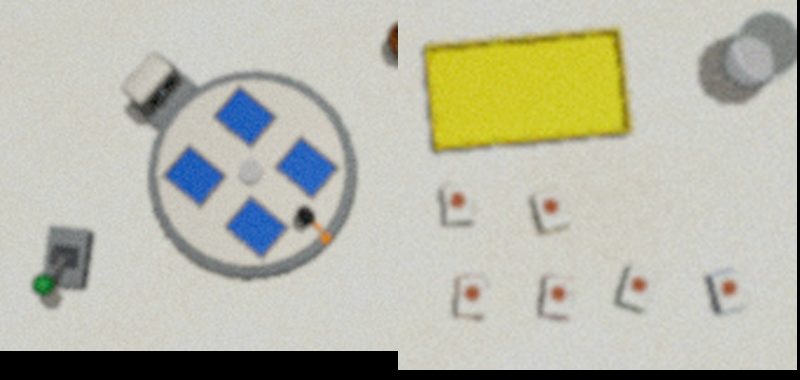

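Both cameras agree to about 4 mm: hub ≈ (0.590, 0.204), disc long axis ≈ 49°, six blocks with orange dots. The crop shows the blocks' long sides lying roughly along world x. I'll move the wrist camera over the blocks for a fine look.

Emit:
send_rows(
  commands=[
    [[0.075,-0.077,0,0,0,0.05,1],[0.15,-0.154,0,0,0,0.1,1],[0.225,-0.23,0,0,0,0.15,1],[0.3,-0.31,0,0,0,0.2,1],[0.375,-0.385,0,0,0,0.25,1],[0.45,-0.46,0,0,0,0.3,1],[0.525,-0.54,0,0,0,0.35,1],[0.6,-0.62,0,0,0,0.4,1],[0.675,-0.69,0,0,0,0.45,1],[0.75,-0.77,0,0,0,0.502,1]],
  ],
)

```text
time: 1.1
eef_pos: [0.2987, -0.5229, 0.25]
orientation: [[1.0, -0.002, -0.0], [-0.002, -1.0, 0.001], [-0.0, -0.001, -1.0]]
ft_force: [-0.6, -0.7, 0.1]
finger_gap: 0.0857
grasp_force: 0.0
```

Emit:
send_rows(
  commands=[
    [[0.05,-0.1,-0.015,0,0,0,1],[0.1,-0.2,-0.03,0,0,0,1],[0.15,-0.3,-0.045,0,0,0,1],[0.2,-0.4,-0.06,0,0,0,1],[0.25,-0.5,-0.075,0,0,0,1],[0.3,-0.6,-0.09,0,0,0,1],[0.35,-0.7,-0.1,0,0,0,1],[0.4,-0.8,-0.11,0,0,0,1],[0.45,-0.9,-0.12,0,0,0,1],[0.5,-1,-0.125,0,0,0,1]],
  ],
)

```text
time: 2.1
eef_pos: [0.3492, -0.4226, 0.2629]
orientation: [[1.0, -0.001, 0.0], [-0.001, -1.0, -0.0], [0.0, 0.0, -1.0]]
ft_force: [0.4, -0.6, -0.1]
finger_gap: 0.0852
grasp_force: 0.0
```

Emit:
send_rows(
  commands=[
    [[0.05,-0.1,-0.015,0,0,0,1],[0.1,-0.2,-0.03,0,0,0,1],[0.15,-0.3,-0.045,0,0,0,1],[0.2,-0.4,-0.06,0,0,0,1],[0.25,-0.5,-0.075,0,0,0,1],[0.3,-0.6,-0.09,0,0,0,1],[0.35,-0.7,-0.1,0,0,0,1],[0.4,-0.8,-0.11,0,0,0,1],[0.45,-0.9,-0.12,0,0,0,1],[0.5,-1,-0.125,0,0,0,1]],
  ],
)

```text
time: 3.1
eef_pos: [0.3992, -0.3226, 0.2754]
orientation: [[1.0, -0.0, 0.0], [-0.0, -1.0, 0.0], [0.0, -0.0, -1.0]]
ft_force: [-0.2, 0.3, -0.6]
finger_gap: 0.0853
grasp_force: 0.0
```

Emit:
send_rows(
  commands=[
    [[0.05,-0.1,-0.015,0,0,0,1],[0.1,-0.2,-0.03,0,0,0,1],[0.15,-0.3,-0.045,0,0,0,1],[0.2,-0.4,-0.06,0,0,0,1],[0.25,-0.5,-0.075,0,0,0,1],[0.3,-0.6,-0.09,0,0,0,1],[0.35,-0.7,-0.1,0,0,0,1],[0.4,-0.8,-0.11,0,0,0,1],[0.4,-0.9,-0.12,0,0,0,1],[0.4,-1,-0.125,0,0,0,1]],
  ],
)

```text
time: 4.1
eef_pos: [0.4388, -0.2227, 0.2878]
orientation: [[1.0, -0.0, -0.0], [-0.0, -1.0, 0.0], [-0.0, -0.0, -1.0]]
ft_force: [-0.0, 0.1, 0.2]
finger_gap: 0.0852
grasp_force: 0.0
```

```bash
python3 - <<'E'
from h import *
o=get_obs();print({k:np.round(o[k],4).tolist() for k in('time','joints','eef_pos','orientation','finger_gap')})
c=wristcap();pickle.dump(c,open('w1.pkl','wb'));cv2.imwrite('pics/w1.png',c['image'][:,:,::-1]);print(np.round(c['tool_from_camera'],4).tolist(),c['mtx'],c['dist_coeffs'])
for ce,st,m in blobs(c,(3,120,60),(18,255,255),30): print('or',ce.round(1),st[4],onplane(c,ce,.018).round(4))
E
```

```text
{'time': 4.1, 'joints': [25.325, 5.467, -6.3309, 111.9774, 0.6758, 62.6023, -71.3127], 'eef_pos': [0.4388, -0.2227, 0.2878], 'orientation': [[1.0, -0.0004, -0.0002], [-0.0004, -1.0, 0.0001], [-0.0002, -0.0001, -1.0]], 'finger_gap': 0.0852}
[[-0.0005, 0.9481, 0.3181, 0.0824], [1.0, 0.0008, -0.0008, -0.0], [-0.001, 0.3181, -0.9481, -0.1228], [0.0, 0.0, 0.0, 1.0]] [[369.01754562   0.         317.61756982]
 [  0.         369.01754562 238.10694932]
 [  0.           0.           1.        ]] [-0.00937004  0.          0.          0.          0.        ]
or [166.6  95.2] 81 [[ 0.5397 -0.0727  0.018 ]]
or [254.7 106. ] 178 [[ 0.5293 -0.1599  0.018 ]]
or [335.9 184. ] 142 [[ 0.4505 -0.2425  0.018 ]]
or [416.8 189.2] 142 [[ 0.4449 -0.3296  0.018 ]]
or [262.6 189.9] 142 [[ 0.4442 -0.1638  0.018 ]]
```

View pics/w1.png

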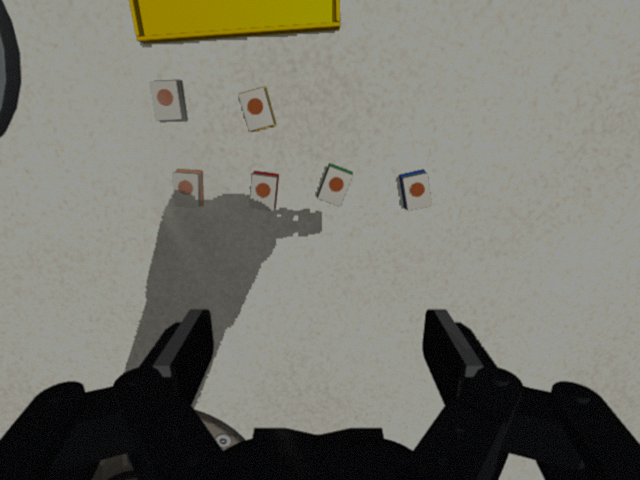

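Wrist view: grey (167,100), yellow (256,108), orange (188,187), red (264,190), green (335,185), blue (414,190), all wax up. I'll enlarge it to get the orientations.

```bash
python3 - <<'E'
from h import *
c=pickle.load(open('w1.pkl','rb'));im=c['image'][:,:,::-1]
b=cv2.resize(im[70:215,145:440],None,fx=2.7,fy=2.7,interpolation=cv2.INTER_CUBIC)
cv2.imwrite('pics/w1c.png',np.clip(b*1.3,0,255).astype(np.uint8))
E
```

```text
(no output)
```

View pics/w1c.png

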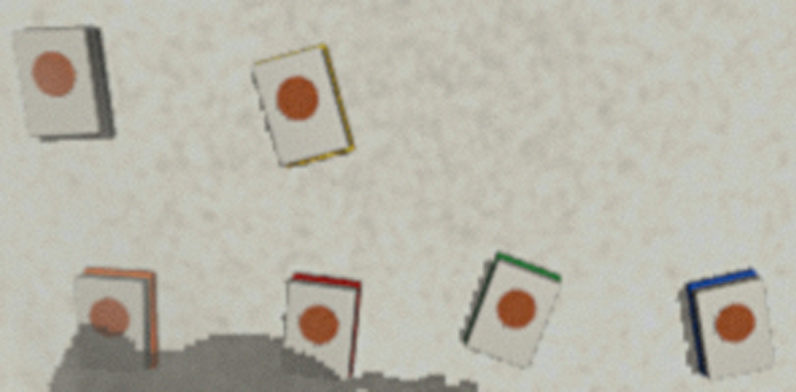

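```bash
python3 - <<'E'
from h import *
c=pickle.load(open('w1.pkl','rb'))
Q={'grey':[(15,30),(88,28),(100,135),(30,137)],'yellow':[(253,65),(325,45),(352,150),(283,165)],'green':[(497,260),(560,280),(527,367),(465,345)],'blue':[(688,290),(762,278),(775,367),(705,378)],'red':[(290,282),(358,287),(350,375)],'orange':[(78,277),(148,279),(151,352)]}
D={'grey':(54,74),'yellow':(297,98),'green':(516,308),'blue':(735,322),'red':(319,325),'orange':(109,317)}
for k,q in Q.items():
    P=onplane(c,np.array(q)/2.7+[145,70],.018)[:,:2]*1000
    e=P[0]-P[1]; a=np.degrees(np.arctan2(e[1],e[0]))-90  # short-side dir -> long axis angle
    r=P[1]-P[2]; a2=np.degrees(np.arctan2(r[1],r[0]))
    th=np.radians((a+a2)/2)
    if len(P)==4: m=P.mean(0)
    else: m=(P[0]+P[1])/2-20*np.array([np.cos(th),np.sin(th)])
    print(k,m.round(1),'dot',(onplane(c,np.array(D[k])/2.7+[145,70],.018)[0,:2]*1000).round(1),'w',np.linalg.norm(e).round(1),np.linalg.norm(r).round(1),'ang',a.round(1),a2.round(1))
E
```

```text
grey [534.4 -72. ] dot [537.7 -70.8] w 26.8 37.2 ang 1.2 0.1
yellow [ 525.9 -162.4] dot [ 529.1 -160.2] w 27.7 37.8 ang 14.2 13.0
green [ 448.2 -241.2] dot [ 450.4 -242.7] w 26.0 37.1 ang -17.5 -19.4
blue [ 442.  -329.3] dot [ 444.8 -330.1] w 29.2 36.9 ang 9.3 13.5
red [ 439.9 -165.1] dot [ 443.7 -164.3] w 26.7 35.9 ang -4.3 -7.2
orange [442.6 -83.3] dot [447.1 -80.9] w 27.5 29.3 ang -1.8 -3.5
```

Sizes check out, so these are the block poses (mm, degrees):

| Block | x | y | Angle |
|---|---|---|---|
| grey | 535 | -72 | 0 |
| yellow | 526 | -162 | 13.6 |
| green | 448 | -241 | -18 |
| blue | 442 | -329 | 11 |
| red | 441 | -165 | -5 |
| orange | 444 | -82 | -2.5 |

I'll start with grey.

Emit:
send_rows(
  commands=[
    [[0.05,-0.08,0.08,0,0,0,0.18],[0.1,-0.15,0.16,0,0,0,0.18],[0.15,-0.23,0.24,0,0,0,0.18],[0.2,-0.3,0.32,0,0,0,0.18],[0.25,-0.38,0.4,0,0,0,0.18],[0.3,-0.45,0.48,0,0,0,0.18],[0.35,-0.53,0.56,0,0,0,0.18],[0.4,-0.6,0.64,0,0,0,0.18],[0.45,-0.68,0.72,0,0,0,0.18],[0.48,-0.755,0.8,0,0,0,0.18]],
  ],
  grip_force=50,
)

```text
time: 5.15
eef_pos: [0.4874, -0.1473, 0.2071]
orientation: [[1.0, -0.0, 0.0], [-0.0, -1.0, 0.0], [0.0, -0.0, -1.0]]
ft_force: [0.1, 1.0, -0.7]
finger_gap: 0.0503
grasp_force: 0.0
```

Emit:
send_rows(
  commands=[
    [[0.05,-0.08,0.08,0,0,0,0.18],[0.1,-0.15,0.16,0,0,0,0.18],[0.15,-0.23,0.24,0,0,0,0.18],[0.2,-0.3,0.32,0,0,0,0.18],[0.25,-0.38,0.4,0,0,0,0.18],[0.3,-0.45,0.48,0,0,0,0.18],[0.35,-0.53,0.56,0,0,0,0.18],[0.4,-0.6,0.64,0,0,0,0.18],[0.45,-0.7,0.75,0,0,0,0.18],[0.48,-0.755,0.85,0,0,0,0.18]],
  ],
)

```text
time: 6.15
eef_pos: [0.5354, -0.0713, 0.1219]
orientation: [[1.0, 0.0, 0.0], [0.0, -1.0, 0.0], [0.0, -0.0, -1.0]]
ft_force: [0.3, 0.9, -0.2]
finger_gap: 0.0504
grasp_force: 0.0
```

Emit:
send_rows(
  commands=[
    [[0,0,0.12,0,0,0,0.18],[0,0,0.25,0,0,0,0.18],[0,0,0.38,0,0,0,0.18],[0,0,0.5,0,0,0,0.18],[0,0,0.62,0,0,0,0.18],[0,0,0.74,0,0,0,0.18],[0,0,0.84,0,0,0,0.18],[0,0,0.92,0,0,0,0.18],[0,0,0.97,0,0,0,0.18],[0,0,0.99,0,0,0,0.18]],
  ],
)

```text
time: 7.15
eef_pos: [0.5348, -0.0725, 0.0233]
orientation: [[1.0, -0.0, -0.0], [-0.0, -1.0, 0.0], [-0.0, -0.0, -1.0]]
ft_force: [0.5, 0.1, -0.0]
finger_gap: 0.0502
grasp_force: 0.0
```

Emit:
send_rows(
  commands=[
    [[0,0,0,0,0,0,-1],[0,0,0,0,0,0,-1],[0,0,0,0,0,0,-1],[0,0,0,0,0,0,-1],[0,0,0,0,0,0,-1],[0,0,0,0,0,0,-1],[0,0,0,0,0,0,-1],[0,0,0,0,0,0,-1],[0,0,0,0,0,0,-1],[0,0,0,0,0,0,-1]],
  ],
)

```text
time: 8.15
eef_pos: [0.5353, -0.0726, 0.0243]
orientation: [[1.0, -0.001, 0.001], [-0.001, -1.0, -0.0], [0.001, 0.0, -1.0]]
ft_force: [-1.6, 0.3, 6.4]
finger_gap: 0.0264
grasp_force: 50.0
```

Emit:
send_rows(
  commands=[
    [[0,0,-0.1,0,0,0,-1],[0,0,-0.25,0,0,0,-1],[0,0,-0.4,0,0,0,-1],[0,-0.05,-0.55,0,0,0,-1],[0,-0.15,-0.7,0,0,0,-1],[0,-0.3,-0.82,0,0,0,-1],[0,-0.48,-0.92,0,0,0,-1],[0,-0.66,-1,0,0,0,-1],[0,-0.84,-1,0,0,0,-1],[0,-1,-1,0,0,0,-1]],
  ],
)

```text
time: 9.15
eef_pos: [0.5349, 0.0299, 0.1248]
orientation: [[1.0, 0.001, 0.001], [0.001, -1.0, 0.0], [0.001, -0.0, -1.0]]
ft_force: [-0.6, 0.5, -1.2]
finger_gap: 0.0271
grasp_force: 32.5
```

Emit:
send_rows(
  commands=[
    [[0.06,-0.08,-0.05,0,0,-0.055,-1],[0.12,-0.16,-0.1,0,0,-0.11,-1],[0.18,-0.24,-0.15,0,0,-0.165,-1],[0.24,-0.32,-0.2,0,0,-0.22,-1],[0.3,-0.4,-0.25,0,0,-0.275,-1],[0.36,-0.48,-0.3,0,0,-0.33,-1],[0.42,-0.56,-0.35,0,0,-0.385,-1],[0.48,-0.64,-0.4,0,0,-0.44,-1],[0.54,-0.72,-0.45,0,0,-0.495,-1],[0.6,-0.8,-0.5,0,0,-0.545,-1]],
  ],
)

```text
time: 10.15
eef_pos: [0.5955, 0.1081, 0.1742]
orientation: [[0.909, 0.418, -0.0], [0.418, -0.909, 0.0], [-0.0, -0.0, -1.0]]
ft_force: [-0.1, -0.1, -0.6]
finger_gap: 0.0264
grasp_force: 55.3
```

Emit:
send_rows(
  commands=[
    [[0,0,0,0,0,-0.08,-1],[0,0,0,0,0,-0.16,-1],[0,0,0,0,0,-0.24,-1],[0,0,0,0,0,-0.32,-1],[0,0,0,0,0,-0.4,-1],[0,0,0,0,0,-0.48,-1],[0,0,0,0,0,-0.545,-1],[0,0,0,0,0,-0.545,-1],[0,0,0,0,0,-0.545,-1],[0,0,0,0,0,-0.545,-1]],
  ],
)

```text
time: 11.15
eef_pos: [0.5951, 0.1075, 0.1739]
orientation: [[0.656, 0.754, 0.0], [0.754, -0.656, 0.0], [0.0, -0.0, -1.0]]
ft_force: [-0.6, -1.1, -1.6]
finger_gap: 0.0263
grasp_force: 55.4
```

```bash
python3 - <<'E'
from h import *
o=get_obs();print({k:np.round(o[k],4).tolist() for k in('time','joints','eef_pos','orientation','finger_gap')})
c=wristcap();pickle.dump(c,open('w2.pkl','wb'));cv2.imwrite('pics/w2.png',c['image'][:,:,::-1])
for ce,st,m in blobs(c,(105,120,60),(125,255,255),60): print('blue',ce.round(1),st[:5],rect(c,m,.03))
E
```

```text
{'time': 11.15, 'joints': [2.8012, 24.2391, -24.3765, 104.1648, 12.0664, 54.1454, -67.8116], 'eef_pos': [0.5951, 0.1075, 0.1739], 'orientation': [[0.6564, 0.7544, 0.0], [0.7544, -0.6564, 0.0], [0.0, -0.0, -1.0]], 'finger_gap': 0.0263}
blue [148.7  52.9] [ 108   11   76   91 5397] [588.4 269.5  53.7  43.1  48.7]
blue [287.8  55.9] [ 253   11   69   91 6045] [658.  208.7  53.7  43.8  48.9]
blue [290.7 200.4] [ 260  165   61   72 4239] [594.3 136.1  53.5  43.5  49. ]
blue [165.6 200.7] [ 132  166   67   71 4014] [524.4 196.5  52.9  42.9  48.9]
blue [ 16.  332.8] [   0  288   49   85 2172] [345.8 197.8  84.5  39.4  33.3]
```

View pics/w2.png

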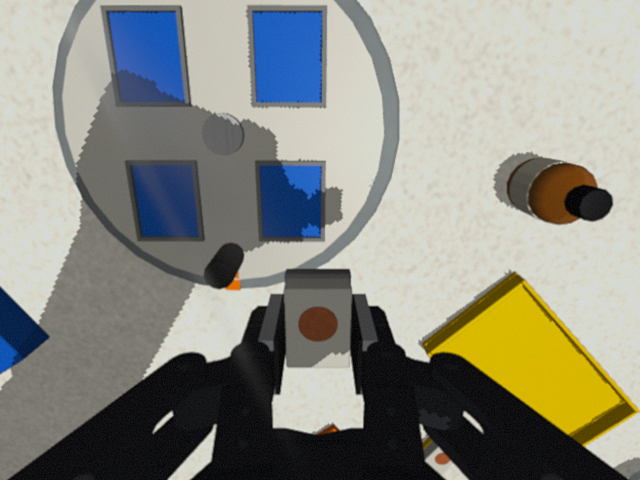

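Grey is in the grip and all four bays are visible; the fitted sizes match 54x44. I'll check the block's offset and pitch in the grip from its edges at rows 289 and 366.

```bash
python3 - <<'E'
from h import *
c=pickle.load(open('w2.pkl','rb'));o=np.array([.5951,.1075,.1739]);R=np.array([[.6564,.7544,0],[.7544,-.6564,0],[0,0,-1]])
P=onplane(c,[(288,289),(350,289),(349,366),(288,366),(318,324)],.1678)
print(((P-o)@R*1000).round(1))
P=onplane(c,[(288,270),(350,270)],.1678-.018)
print(((P-o)@R*1000).round(1))
# moves in tool axes (m) to each bay from here
for n,b in dict(b1=(.5244,.1965),b2=(.5884,.2695),b3=(.658,.2087),b4=(.5943,.1361)).items():
    print(n,((np.array([*b,.174])-o)@R).round(4))
E
```

```text
[[ 18.2 -11.    6.1]
 [ 18.2  13.    6.1]
 [-17.4  13.5   6.1]
 [-17.4 -11.9   6.1]
 [  2.7   0.6   6.1]]
[[ 18.3 -12.4  24.1]
 [ 18.3  14.5  24.1]]
b1 [ 2.070e-02 -1.118e-01 -1.000e-04]
b2 [ 1.178e-01 -1.114e-01 -1.000e-04]
b3 [ 1.176e-01 -1.900e-02 -1.000e-04]
b4 [ 0.0211 -0.0194 -0.0001]
```

Emit:
send_rows(
  commands=[
    [[0.08,-0.02,0.02,0,0,0,-1],[0.16,-0.04,0.04,0,0,0,-1],[0.24,-0.06,0.06,0,0,0,-1],[0.34,-0.08,0.08,0,0,0,-1],[0.44,-0.1,0.1,0,0,0,-1],[0.55,-0.12,0.12,0,0,0,-1],[0.66,-0.14,0.14,0,0,0,-1],[0.77,-0.16,0.16,0,0,0,-1],[0.88,-0.18,0.18,0,0,0,-1],[0.98,-0.19,0.2,0,0,0,-1]],
  ],
)

```text
time: 12.2
eef_pos: [0.6454, 0.1949, 0.1536]
orientation: [[0.656, 0.755, -0.0], [0.755, -0.656, 0.0], [0.0, -0.0, -1.0]]
ft_force: [-0.2, -0.1, -0.9]
finger_gap: 0.0262
grasp_force: 55.4
```

Emit:
send_rows(
  commands=[
    [[0.1,0,0.05,0,0,0,-1],[0.2,0,0.15,0,0,0,-1],[0.2,0,0.3,0,0,0,-1],[0.2,0,0.45,0,0,0,-1],[0.2,0,0.6,0,0,0,-1],[0.2,0,0.72,0,0,0,-1],[0.2,0,0.82,0,0,0,-1],[0.2,0,0.9,0,0,0,-1],[0.2,0,0.96,0,0,0,-1],[0.2,0,0.98,0,0,0,-1]],
  ],
)

```text
time: 13.2
eef_pos: [0.6579, 0.2089, 0.0553]
orientation: [[0.656, 0.755, -0.0], [0.755, -0.656, -0.0], [-0.0, -0.0, -1.0]]
ft_force: [-0.1, 0.5, -0.4]
finger_gap: 0.0266
grasp_force: 55.4
```

Emit:
send_rows(
  commands=[
    [[0,0,0,0,0,0,0.18],[0,0,0,0,0,0,0.18],[0,0,0,0,0,0,0.18],[0,0,0,0,0,0,0.18],[0,0,0,0,0,0,0.18],[0,0,-0.1,0,0,0,0.18],[0,0,-0.3,0,0,0,0.18],[0,0,-0.5,0,0,0,0.18],[0,0,-0.75,0,0,0,0.18],[0,0,-0.98,0,0,0,0.18]],
  ],
)

```text
time: 14.2
eef_pos: [0.6581, 0.2091, 0.1558]
orientation: [[0.656, 0.755, 0.001], [0.755, -0.656, 0.0], [0.001, 0.0, -1.0]]
ft_force: [-0.4, 0.2, 0.2]
finger_gap: 0.0507
grasp_force: 0.0
```

```bash
python3 - <<'E'
from h import *
t=capture('top');s=capture('scene');pickle.dump(s,open('s2.pkl','wb'))
a=cv2.resize(s['image'][190:290,320:470],None,fx=2.6,fy=2.6)
b=cv2.resize(t['image'][220:290,335:475],None,fx=2.8,fy=2.8)
W=np.zeros((270,800,3),np.uint8);W[:260,:390]=a;W[:196,392:392+392]=b
cv2.imwrite('pics/c3.png',np.clip(W[:,:,::-1]*1.4,0,255).astype(np.uint8))
for ce,st,m in blobs(t,(3,120,60),(18,255,255),5): print('or',ce.round(1),st[4],onplane(t,ce,.018).round(4))
E
```

```text
or [322.9 157.9] 85 [[0.7451 0.0178 0.018 ]]
or [388. 232.] 9 [[ 0.529  -0.1567  0.018 ]]
or [419.  259.5] 6 [[ 0.45   -0.2391  0.018 ]]
or [360.5 262.1] 8 [[ 0.4477 -0.0773  0.018 ]]
or [450.9 260.9] 8 [[ 0.4435 -0.3273  0.018 ]]
or [391.  262.7] 7 [[ 0.4435 -0.1613  0.018 ]]
```

View pics/c3.png

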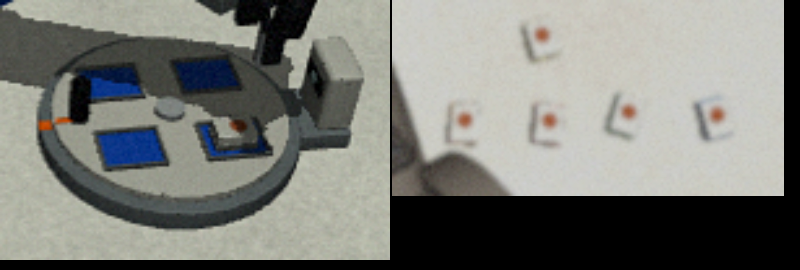

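Grey sits in bay 3 and the other blocks haven't moved. I'll use a short planner to turn waypoints into tool-axis numbers.

```bash
cat > plan.py <<'E'
import numpy as np
def plan(wps):
    for (x0,y0,z0,a0),(x,y,z,a) in zip(wps,wps[1:]):
        r=np.radians(a0);c,s=np.cos(r),np.sin(r);dx,dy=x-x0,y-y0
        v=np.array([dx*c+dy*s,dx*s-dy*c,-(z-z0)])*10
        print((x,y,z,a),v.round(3),'wz',round(-(a-a0)/45,3),'' if max(abs(v))<=1 else 'TOO FAR')
E
python3 - <<'E'
from plan import plan
bays={1:(.5244,.1965),2:(.5884,.2695),3:(.658,.2087),4:(.5943,.1361)}
P=48.9
def cyc(start,blk,ang,bay):
    x,y=blk;bx,by=bays[bay]
    print('---',blk,bay)
    sx,sy,_,_=start
    f=lambda t,za,a:(round(sx+(x-sx)*t,3),round(sy+(y-sy)*t,3),za,a)
    g=lambda t,za,a:(round(x+(bx-x)*t,3),round(y+(by-y)*t,3),za,a)
    m=(P+ang)/2
    n=4 if abs(y-sy)+abs(x-sx)>.42 else 3
    up=[f(i/n,.15,m if i==1 else ang) for i in range(1,n)]
    plan([start,*up,(x,y,.12,ang),(x,y,.024,ang),g(.15,.12,ang)]+[g(.15+.85*i/4,.15,m if i==1 else P) for i in (1,2,3)]+[(bx,by,.135,P),(bx,by,.0555,P),(bx,by,.1555,P)])
    return (bx,by,.1555,P)
s=cyc((.658,.209,.156,P),(.444,-.082),-2.5,2)
s=cyc(s,(.441,-.165),-5,1)
s=cyc(s,(.526,-.162),13.6,4)
E
```

```text
--- (0.444, -0.082) 2
(0.605, 0.136, 0.15, 23.2) [-0.899  0.08   0.06 ] wz 0.571 
(0.551, 0.064, 0.15, -2.5) [-0.78   0.449 -0.   ] wz 0.571 
(0.497, -0.009, 0.15, -2.5) [-0.508  0.753 -0.   ] wz -0.0 
(0.444, -0.082, 0.12, -2.5) [-0.498  0.752  0.3  ] wz -0.0 
(0.444, -0.082, 0.024, -2.5) [ 0.   -0.    0.96] wz -0.0 
(0.466, -0.029, 0.12, -2.5) [ 0.197 -0.539 -0.96 ] wz -0.0 
(0.496, 0.045, 0.15, 23.2) [ 0.267 -0.752 -0.3  ] wz -0.571 
(0.527, 0.12, 0.15, 48.9) [ 0.58  -0.567 -0.   ] wz -0.571 
(0.558, 0.195, 0.15, 48.9) [ 0.769 -0.259 -0.   ] wz -0.0 
(0.5884, 0.2695, 0.135, 48.9) [ 0.761 -0.261  0.15 ] wz -0.0 
(0.5884, 0.2695, 0.0555, 48.9) [0.    0.    0.795] wz -0.0 
(0.5884, 0.2695, 0.1555, 48.9) [ 0.  0. -1.] wz -0.0 
--- (0.441, -0.165) 1
(0.552, 0.161, 0.15, 21.95) [-1.057  0.439  0.055] wz 0.599 TOO FAR
(0.515, 0.052, 0.15, -5) [-0.751  0.873 -0.   ] wz 0.599 
(0.478, -0.056, 0.15, -5) [-0.274  1.108 -0.   ] wz 0.0 TOO FAR
(0.441, -0.165, 0.12, -5) [-0.274  1.118  0.3  ] wz 0.0 TOO FAR
(0.441, -0.165, 0.024, -5) [ 0.   -0.    0.96] wz 0.0 
(0.454, -0.111, 0.12, -5) [ 0.082
[... 371 characters left out ...]
] wz -0.0 
--- (0.526, -0.162) 4
(0.525, 0.077, 0.15, 31.25) [-0.897  0.79   0.055] wz 0.392 
(0.525, -0.043, 0.15, 13.6) [-0.623  1.026 -0.   ] wz 0.392 TOO FAR
(0.526, -0.162, 0.12, 13.6) [-0.27   1.159  0.3  ] wz -0.0 TOO FAR
(0.526, -0.162, 0.024, 13.6) [0.   0.   0.96] wz -0.0 
(0.536, -0.117, 0.12, 13.6) [ 0.203 -0.414 -0.96 ] wz -0.0 
(0.551, -0.054, 0.15, 31.25) [ 0.294 -0.577 -0.3  ] wz -0.392 
(0.565, 0.009, 0.15, 48.9) [ 0.447 -0.466 -0.   ] wz -0.392 
(0.58, 0.073, 0.15, 48.9) [ 0.581 -0.308 -0.   ] wz -0.0 
(0.5943, 0.1361, 0.135, 48.9) [ 0.57  -0.307  0.15 ] wz -0.0 
(0.5943, 0.1361, 0.0555, 48.9) [0.    0.    0.795] wz -0.0 
(0.5943, 0.1361, 0.1555, 48.9) [ 0.  0. -1.] wz -0.0
```

Emit:
send_rows(
  commands=[
    [[-0.09,0.01,0.01,0,0,0.06,0.18],[-0.18,0.02,0.02,0,0,0.12,0.18],[-0.27,0.03,0.02,0,0,0.18,0.18],[-0.36,0.03,0.03,0,0,0.24,0.18],[-0.45,0.04,0.03,0,0,0.3,0.18],[-0.54,0.05,0.04,0,0,0.36,0.18],[-0.63,0.06,0.04,0,0,0.42,0.18],[-0.72,0.07,0.05,0,0,0.48,0.18],[-0.81,0.08,0.06,0,0,0.53,0.18],[-0.9,0.08,0.06,0,0,0.571,0.18]],
  ],
)

```text
time: 15.3
eef_pos: [0.6047, 0.1353, 0.1479]
orientation: [[0.919, 0.394, -0.0], [0.394, -0.919, 0.0], [-0.0, -0.0, -1.0]]
ft_force: [-0.4, -0.0, 0.0]
finger_gap: 0.0502
grasp_force: 0.0
```

Emit:
send_rows(
  commands=[
    [[-0.08,0.045,0,0,0,0.06,0.18],[-0.16,0.09,0,0,0,0.12,0.18],[-0.24,0.135,0,0,0,0.18,0.18],[-0.32,0.18,0,0,0,0.24,0.18],[-0.4,0.225,0,0,0,0.3,0.18],[-0.48,0.27,0,0,0,0.36,0.18],[-0.56,0.315,0,0,0,0.42,0.18],[-0.63,0.36,0,0,0,0.48,0.18],[-0.7,0.405,0,0,0,0.53,0.18],[-0.78,0.45,0,0,0,0.571,0.18]],
  ],
)

```text
time: 16.3
eef_pos: [0.5509, 0.0632, 0.1479]
orientation: [[0.999, -0.043, 0.0], [-0.043, -0.999, 0.0], [0.0, -0.0, -1.0]]
ft_force: [0.6, 0.6, 0.3]
finger_gap: 0.0503
grasp_force: 0.0
```

Emit:
send_rows(
  commands=[
    [[-0.05,0.075,0,0,0,0,0.18],[-0.1,0.15,0,0,0,0,0.18],[-0.15,0.225,0,0,0,0,0.18],[-0.2,0.3,0,0,0,0,0.18],[-0.25,0.375,0,0,0,0,0.18],[-0.3,0.45,0,0,0,0,0.18],[-0.35,0.525,0,0,0,0,0.18],[-0.4,0.6,0,0,0,0,0.18],[-0.45,0.675,0,0,0,0,0.18],[-0.51,0.753,0,0,0,0,0.18]],
  ],
)

```text
time: 17.3
eef_pos: [0.4968, -0.0101, 0.1479]
orientation: [[0.999, -0.041, 0.0], [-0.041, -0.999, 0.0], [0.0, -0.0, -1.0]]
ft_force: [-1.0, -0.5, 0.5]
finger_gap: 0.0502
grasp_force: 0.0
```

Emit:
send_rows(
  commands=[
    [[-0.05,0.075,0.03,0,0,0,0.18],[-0.1,0.15,0.06,0,0,0,0.18],[-0.15,0.225,0.09,0,0,0,0.18],[-0.2,0.3,0.12,0,0,0,0.18],[-0.25,0.375,0.15,0,0,0,0.18],[-0.3,0.45,0.18,0,0,0,0.18],[-0.35,0.525,0.21,0,0,0,0.18],[-0.4,0.6,0.24,0,0,0,0.18],[-0.45,0.675,0.27,0,0,0,0.18],[-0.5,0.753,0.3,0,0,0,0.18]],
  ],
)

```text
time: 18.3
eef_pos: [0.4437, -0.0833, 0.1176]
orientation: [[0.999, -0.041, 0.0], [-0.041, -0.999, 0.0], [0.0, -0.0, -1.0]]
ft_force: [-0.6, 1.3, -0.3]
finger_gap: 0.0506
grasp_force: 0.0
```

Emit:
send_rows(
  commands=[
    [[0,0,0.12,0,0,0,0.18],[0,0,0.25,0,0,0,0.18],[0,0,0.38,0,0,0,0.18],[0,0,0.5,0,0,0,0.18],[0,0,0.62,0,0,0,0.18],[0,0,0.74,0,0,0,0.18],[0,0,0.83,0,0,0,0.18],[0,0,0.9,0,0,0,0.18],[0,0,0.95,0,0,0,0.18],[0,0,0.96,0,0,0,0.18]],
  ],
)

```text
time: 19.3
eef_pos: [0.444, -0.0827, 0.0214]
orientation: [[0.999, -0.041, -0.001], [-0.041, -0.999, 0.0], [-0.001, -0.0, -1.0]]
ft_force: [0.1, -0.2, 0.4]
finger_gap: 0.0507
grasp_force: 0.0
```

Emit:
send_rows(
  commands=[
    [[0,0,0,0,0,0,-1],[0,0,0,0,0,0,-1],[0,0,0,0,0,0,-1],[0,0,0,0,0,0,-1],[0,0,0,0,0,0,-1],[0,0,0,0,0,0,-1],[0,0,0,0,0,0,-1],[0,0,-0.1,0,0,0,-1],[0,0,-0.25,0,0,0,-1],[0,0,-0.4,0,0,0,-1]],
  ],
)

```text
time: 20.3
eef_pos: [0.4441, -0.0827, 0.0629]
orientation: [[0.999, -0.041, -0.0], [-0.041, -0.999, 0.0], [-0.0, -0.0, -1.0]]
ft_force: [0.0, 0.4, 0.2]
finger_gap: 0.0272
grasp_force: 49.2
```

Emit:
send_rows(
  commands=[
    [[0.02,-0.05,-0.1,0,0,0,-1],[0.04,-0.1,-0.2,0,0,0,-1],[0.06,-0.16,-0.3,0,0,0,-1],[0.08,-0.22,-0.4,0,0,0,-1],[0.1,-0.28,-0.48,0,0,0,-1],[0.12,-0.34,-0.55,0,0,0,-1],[0.14,-0.4,-0.58,0,0,0,-1],[0.16,-0.45,-0.58,0,0,0,-1],[0.18,-0.5,-0.58,0,0,0,-1],[0.2,-0.54,-0.58,0,0,0,-1]],
  ],
)

```text
time: 21.3
eef_pos: [0.4663, -0.0291, 0.1195]
orientation: [[0.999, -0.041, -0.001], [-0.041, -0.999, 0.0], [-0.001, -0.0, -1.0]]
ft_force: [-0.0, -0.4, 0.3]
finger_gap: 0.0267
grasp_force: 49.2
```

Emit:
send_rows(
  commands=[
    [[0.03,-0.075,-0.03,0,0,-0.06,-1],[0.05,-0.15,-0.06,0,0,-0.12,-1],[0.08,-0.225,-0.09,0,0,-0.18,-1],[0.11,-0.3,-0.12,0,0,-0.24,-1],[0.135,-0.375,-0.15,0,0,-0.3,-1],[0.16,-0.45,-0.18,0,0,-0.36,-1],[0.19,-0.525,-0.21,0,0,-0.42,-1],[0.22,-0.6,-0.24,0,0,-0.48,-1],[0.24,-0.675,-0.27,0,0,-0.53,-1],[0.265,-0.75,-0.3,0,0,-0.571,-1]],
  ],
)

```text
time: 22.3
eef_pos: [0.4961, 0.0449, 0.1501]
orientation: [[0.917, 0.399, -0.0], [0.399, -0.917, 0.0], [-0.0, -0.0, -1.0]]
ft_force: [-0.7, -0.5, -0.1]
finger_gap: 0.0268
grasp_force: 49.2
```

Emit:
send_rows(
  commands=[
    [[0.06,-0.06,0,0,0,-0.06,-1],[0.12,-0.12,0,0,0,-0.12,-1],[0.18,-0.17,0,0,0,-0.18,-1],[0.23,-0.23,0,0,0,-0.24,-1],[0.29,-0.285,0,0,0,-0.3,-1],[0.35,-0.34,0,0,0,-0.36,-1],[0.41,-0.4,0,0,0,-0.42,-1],[0.47,-0.46,0,0,0,-0.48,-1],[0.53,-0.51,0,0,0,-0.53,-1],[0.58,-0.567,0,0,0,-0.571,-1]],
  ],
)

```text
time: 23.3
eef_pos: [0.5271, 0.1198, 0.1498]
orientation: [[0.654, 0.757, 0.0], [0.757, -0.654, 0.0], [0.0, -0.0, -1.0]]
ft_force: [-0.8, -0.2, 0.0]
finger_gap: 0.0264
grasp_force: 49.2
```

Emit:
send_rows(
  commands=[
    [[0.08,-0.026,0,0,0,0,-1],[0.15,-0.052,0,0,0,0,-1],[0.23,-0.078,0,0,0,0,-1],[0.31,-0.1,0,0,0,0,-1],[0.385,-0.13,0,0,0,0,-1],[0.46,-0.156,0,0,0,0,-1],[0.54,-0.18,0,0,0,0,-1],[0.61,-0.208,0,0,0,0,-1],[0.69,-0.234,0,0,0,0,-1],[0.77,-0.26,0,0,0,0,-1]],
  ],
)

```text
time: 24.3
eef_pos: [0.5579, 0.1951, 0.1498]
orientation: [[0.656, 0.755, 0.0], [0.755, -0.656, 0.0], [0.0, -0.0, -1.0]]
ft_force: [1.2, -0.1, -0.2]
finger_gap: 0.0267
grasp_force: 49.2
```

Emit:
send_rows(
  commands=[
    [[0.08,-0.026,0.02,0,0,0,-1],[0.15,-0.052,0.03,0,0,0,-1],[0.23,-0.078,0.05,0,0,0,-1],[0.31,-0.1,0.06,0,0,0,-1],[0.385,-0.13,0.08,0,0,0,-1],[0.46,-0.156,0.09,0,0,0,-1],[0.54,-0.18,0.11,0,0,0,-1],[0.61,-0.208,0.12,0,0,0,-1],[0.69,-0.234,0.14,0,0,0,-1],[0.76,-0.26,0.15,0,0,0,-1]],
  ],
)

```text
time: 25.3
eef_pos: [0.588, 0.2695, 0.1347]
orientation: [[0.656, 0.755, -0.0], [0.755, -0.656, 0.0], [-0.0, -0.0, -1.0]]
ft_force: [0.4, -0.6, -1.2]
finger_gap: 0.0265
grasp_force: 49.2
```

Emit:
send_rows(
  commands=[
    [[0,0,0.1,0,0,0,-1],[0,0,0.22,0,0,0,-1],[0,0,0.34,0,0,0,-1],[0,0,0.46,0,0,0,-1],[0,0,0.57,0,0,0,-1],[0,0,0.66,0,0,0,-1],[0,0,0.73,0,0,0,-1],[0,0,0.78,0,0,0,-1],[0,0,0.8,0,0,0,-1],[0,0,0.8,0,0,0,-1]],
  ],
)

```text
time: 26.3
eef_pos: [0.5878, 0.2689, 0.0548]
orientation: [[0.656, 0.755, -0.0], [0.755, -0.656, 0.0], [0.0, -0.0, -1.0]]
ft_force: [-0.5, 0.1, -0.2]
finger_gap: 0.027
grasp_force: 49.2
```

Emit:
send_rows(
  commands=[
    [[0,0,0,0,0,0,0.18],[0,0,0,0,0,0,0.18],[0,0,0,0,0,0,0.18],[0,0,0,0,0,0,0.18],[0,0,0,0,0,0,0.18],[0,0,-0.1,0,0,0,0.18],[0,0,-0.3,0,0,0,0.18],[0,0,-0.5,0,0,0,0.18],[0,0,-0.75,0,0,0,0.18],[0,0,-1,0,0,0,0.18]],
  ],
)

```text
time: 27.3
eef_pos: [0.5877, 0.2689, 0.1565]
orientation: [[0.656, 0.755, 0.0], [0.755, -0.656, 0.0], [0.0, -0.0, -1.0]]
ft_force: [0.3, 0.2, 0.0]
finger_gap: 0.0503
grasp_force: 0.0
```

Emit:
send_rows(
  commands=[
    [[-0.09,0.04,0,0,0,0.06,0.18],[-0.18,0.08,0.01,0,0,0.12,0.18],[-0.27,0.12,0.01,0,0,0.18,0.18],[-0.36,0.15,0.02,0,0,0.24,0.18],[-0.46,0.19,0.02,0,0,0.3,0.18],[-0.55,0.23,0.03,0,0,0.36,0.18],[-0.65,0.26,0.03,0,0,0.42,0.18],[-0.74,0.3,0.04,0,0,0.48,0.18],[-0.84,0.33,0.05,0,0,0.54,0.18],[-0.93,0.37,0.05,0,0,0.598,0.18]],
  ],
)

```text
time: 28.3
eef_pos: [0.5543, 0.1736, 0.1497]
orientation: [[0.928, 0.373, -0.0], [0.373, -0.928, -0.0], [-0.0, -0.0, -1.0]]
ft_force: [0.3, 0.3, 0.9]
finger_gap: 0.05
grasp_force: 0.0
```

Emit:
send_rows(
  commands=[
    [[-0.07,0.07,0,0,0,0.06,0.18],[-0.15,0.15,0,0,0,0.12,0.18],[-0.22,0.22,0,0,0,0.18,0.18],[-0.29,0.29,0,0,0,0.24,0.18],[-0.36,0.36,0,0,0,0.3,0.18],[-0.44,0.44,0,0,0,0.36,0.18],[-0.51,0.51,0,0,0,0.42,0.18],[-0.58,0.58,0,0,0,0.48,0.18],[-0.65,0.66,0,0,0,0.54,0.18],[-0.727,0.731,0,0,0,0.6,0.18]],
  ],
)

```text
time: 29.3
eef_pos: [0.5147, 0.0785, 0.1499]
orientation: [[0.996, -0.089, 0.0], [-0.089, -0.996, 0.0], [0.0, -0.0, -1.0]]
ft_force: [0.2, -0.2, 0.9]
finger_gap: 0.0503
grasp_force: 0.0
```

Emit:
send_rows(
  commands=[
    [[-0.018,0.087,0,0,0,0,0.18],[-0.035,0.174,0,0,0,0,0.18],[-0.053,0.26,0,0,0,0,0.18],[-0.07,0.35,0,0,0,0,0.18],[-0.088,0.435,0,0,0,0,0.18],[-0.105,0.52,0,0,0,0,0.18],[-0.123,0.61,0,0,0,0,0.18],[-0.14,0.695,0,0,0,0,0.18],[-0.158,0.78,0,0,0,0,0.18],[-0.175,0.87,0,0,0,0,0.18]],
  ],
)

```text
time: 30.3
eef_pos: [0.4899, -0.0065, 0.1498]
orientation: [[0.996, -0.085, 0.0], [-0.085, -0.996, 0.0], [0.0, -0.0, -1.0]]
ft_force: [-0.1, -0.5, -0.4]
finger_gap: 0.0504
grasp_force: 0.0
```

Emit:
send_rows(
  commands=[
    [[-0.018,0.082,0,0,0,0,0.18],[-0.036,0.164,0,0,0,0,0.18],[-0.054,0.246,0,0,0,0,0.18],[-0.072,0.328,0,0,0,0,0.18],[-0.09,0.41,0,0,0,0,0.18],[-0.107,0.49,0,0,0,0,0.18],[-0.125,0.573,0,0,0,0,0.18],[-0.143,0.655,0,0,0,0,0.18],[-0.161,0.737,0,0,0,0,0.18],[-0.179,0.819,0,0,0,0,0.18]],
  ],
)

```text
time: 31.3
eef_pos: [0.4651, -0.0866, 0.1499]
orientation: [[0.996, -0.085, 0.0], [-0.085, -0.996, 0.0], [0.0, -0.0, -1.0]]
ft_force: [0.8, -0.4, -0.2]
finger_gap: 0.0501
grasp_force: 0.0
```

```bash
python3 - <<'E'
from h import *
o=get_obs();print(o['time'],np.round(o['eef_pos'],4))
c=wristcap();pickle.dump(c,open('w4.pkl','wb'))
for ce,st,m in blobs(c,(0,120,60),(18,255,255),60): print('or',ce.round(1),st[4],onplane(c,ce,.018).round(4))
t=capture('top')
for ce,st,m in blobs(t,(3,120,60),(18,255,255),5): print('top',ce.round(1),st[4],onplane(t,ce,.018).round(4))
E
```

```text
31.3 [ 0.4651 -0.0866  0.1499]
or [418.4 133.7] 413 [[ 0.5294 -0.1597  0.018 ]]
or [ 22.1 197.5] 323 [[0.5102 0.1188 0.018 ]]
or [420.6 227. ] 139 [[ 0.4641 -0.1612  0.018 ]]
or [531.7 235.6] 318 [[ 0.4506 -0.2421  0.018 ]]
or [423.5 252.2] 304 [[ 0.4444 -0.1634  0.018 ]]
top [322.8 157.8] 78 [[0.7453 0.0179 0.018 ]]
top [252.9 187.3] 9 [[0.6667 0.2169 0.018 ]]
top [231. 213.] 9 [[0.5957 0.2792 0.018 ]]
top [288.9 241.5] 15 [[0.5108 0.119  0.018 ]]
top [419.  259.5] 8 [[ 0.45   -0.2391  0.018 ]]
top [450.9 260.7] 9 [[ 0.4441 -0.3274  0.018 ]]
```

Emit:
send_rows(
  commands=[
    [[-0.017,0.08,0.03,0,0,0,0.18],[-0.034,0.16,0.06,0,0,0,0.18],[-0.05,0.24,0.09,0,0,0,0.18],[-0.07,0.32,0.12,0,0,0,0.18],[-0.085,0.4,0.15,0,0,0,0.18],[-0.1,0.48,0.18,0,0,0,0.18],[-0.12,0.56,0.21,0,0,0,0.18],[-0.14,0.64,0.24,0,0,0,0.18],[-0.155,0.72,0.27,0,0,0,0.18],[-0.17,0.79,0.3,0,0,0,0.18]],
  ],
)

```text
time: 32.4
eef_pos: [0.4414, -0.1639, 0.1196]
orientation: [[0.996, -0.085, 0.0], [-0.085, -0.996, 0.0], [0.0, -0.0, -1.0]]
ft_force: [-0.4, -0.1, 0.3]
finger_gap: 0.0506
grasp_force: 0.0
```

Emit:
send_rows(
  commands=[
    [[0,0,0.12,0,0,0,0.18],[0,0,0.25,0,0,0,0.18],[0,0,0.38,0,0,0,0.18],[0,0,0.5,0,0,0,0.18],[0,0,0.62,0,0,0,0.18],[0,0,0.74,0,0,0,0.18],[0,0,0.83,0,0,0,0.18],[0,0,0.9,0,0,0,0.18],[0,0,0.95,0,0,0,0.18],[0,0,0.96,0,0,0,0.18]],
  ],
)

```text
time: 33.4
eef_pos: [0.4414, -0.1631, 0.0234]
orientation: [[0.996, -0.085, -0.0], [-0.085, -0.996, 0.0], [-0.0, -0.0, -1.0]]
ft_force: [-0.2, -0.7, 0.5]
finger_gap: 0.0502
grasp_force: 0.0
```

Emit:
send_rows(
  commands=[
    [[0,0,0,0,0,0,-1],[0,0,0,0,0,0,-1],[0,0,0,0,0,0,-1],[0,0,0,0,0,0,-1],[0,0,0,0,0,0,-1],[0,0,0,0,0,0,-1],[0,0,0,0,0,0,-1],[0,0,-0.1,0,0,0,-1],[0,0,-0.25,0,0,0,-1],[0,0,-0.4,0,0,0,-1]],
  ],
)

```text
time: 34.4
eef_pos: [0.4416, -0.1632, 0.065]
orientation: [[0.996, -0.085, 0.0], [-0.085, -0.996, 0.0], [0.0, -0.0, -1.0]]
ft_force: [-0.4, -0.3, -0.2]
finger_gap: 0.0272
grasp_force: 48.8
```

Emit:
send_rows(
  commands=[
    [[0.01,-0.05,-0.1,0,0,0,-1],[0.02,-0.1,-0.2,0,0,0,-1],[0.03,-0.16,-0.3,0,0,0,-1],[0.035,-0.22,-0.4,0,0,0,-1],[0.04,-0.28,-0.48,0,0,0,-1],[0.05,-0.34,-0.55,0,0,0,-1],[0.06,-0.4,-0.56,0,0,0,-1],[0.065,-0.45,-0.56,0,0,0,-1],[0.07,-0.5,-0.56,0,0,0,-1],[0.08,-0.55,-0.56,0,0,0,-1]],
  ],
)

```text
time: 35.4
eef_pos: [0.454, -0.1087, 0.1194]
orientation: [[0.996, -0.085, -0.001], [-0.085, -0.996, 0.0], [-0.001, -0.0, -1.0]]
ft_force: [0.0, 0.1, -0.7]
finger_gap: 0.0265
grasp_force: 48.8
```

Emit:
send_rows(
  commands=[
    [[0.01,-0.078,-0.03,0,0,-0.06,-1],[0.02,-0.156,-0.06,0,0,-0.12,-1],[0.03,-0.234,-0.09,0,0,-0.18,-1],[0.04,-0.31,-0.12,0,0,-0.24,-1],[0.05,-0.39,-0.15,0,0,-0.3,-1],[0.06,-0.47,-0.18,0,0,-0.36,-1],[0.07,-0.545,-0.21,0,0,-0.42,-1],[0.08,-0.625,-0.24,0,0,-0.48,-1],[0.09,-0.7,-0.27,0,0,-0.54,-1],[0.1,-0.78,-0.3,0,0,-0.599,-1]],
  ],
)

```text
time: 36.4
eef_pos: [0.471, -0.0316, 0.1501]
orientation: [[0.925, 0.379, -0.0], [0.379, -0.925, 0.0], [-0.0, -0.0, -1.0]]
ft_force: [-0.3, 0.1, -0.0]
finger_gap: 0.0265
grasp_force: 48.7
```

Emit:
send_rows(
  commands=[
    [[0.045,-0.065,0,0,0,-0.06,-1],[0.09,-0.13,0,0,0,-0.12,-1],[0.135,-0.195,0,0,0,-0.18,-1],[0.18,-0.26,0,0,0,-0.24,-1],[0.23,-0.325,0,0,0,-0.3,-1],[0.27,-0.39,0,0,0,-0.36,-1],[0.32,-0.455,0,0,0,-0.42,-1],[0.365,-0.52,0,0,0,-0.48,-1],[0.41,-0.585,0,0,0,-0.54,-1],[0.455,-0.647,0,0,0,-0.599,-1]],
  ],
)

```text
time: 37.4
eef_pos: [0.4888, 0.0455, 0.1498]
orientation: [[0.653, 0.758, 0.0], [0.758, -0.653, 0.0], [0.0, -0.0, -1.0]]
ft_force: [-0.1, 0.3, -0.2]
finger_gap: 0.0269
grasp_force: 48.7
```

Emit:
send_rows(
  commands=[
    [[0.07,-0.037,0,0,0,0,-1],[0.14,-0.074,0,0,0,0,-1],[0.21,-0.11,0,0,0,0,-1],[0.28,-0.15,0,0,0,0,-1],[0.35,-0.185,0,0,0,0,-1],[0.42,-0.22,0,0,0,0,-1],[0.49,-0.26,0,0,0,0,-1],[0.56,-0.3,0,0,0,0,-1],[0.63,-0.335,0,0,0,0,-1],[0.7,-0.37,0,0,0,0,-1]],
  ],
)

```text
time: 38.4
eef_pos: [0.5068, 0.1226, 0.1499]
orientation: [[0.656, 0.755, 0.0], [0.755, -0.656, 0.0], [0.0, -0.0, -1.0]]
ft_force: [0.3, 0.2, -1.2]
finger_gap: 0.0265
grasp_force: 48.7
```

Emit:
send_rows(
  commands=[
    [[0.07,-0.037,0.02,0,0,0,-1],[0.14,-0.074,0.03,0,0,0,-1],[0.21,-0.11,0.05,0,0,0,-1],[0.28,-0.15,0.06,0,0,0,-1],[0.35,-0.185,0.08,0,0,0,-1],[0.42,-0.22,0.09,0,0,0,-1],[0.49,-0.26,0.11,0,0,0,-1],[0.56,-0.3,0.12,0,0,0,-1],[0.63,-0.335,0.14,0,0,0,-1],[0.69,-0.37,0.15,0,0,0,-1]],
  ],
)

```text
time: 39.4
eef_pos: [0.5241, 0.199, 0.1346]
orientation: [[0.656, 0.755, -0.0], [0.755, -0.656, 0.0], [0.0, -0.0, -1.0]]
ft_force: [0.8, -0.3, -0.0]
finger_gap: 0.0268
grasp_force: 48.7
```

Emit:
send_rows(
  commands=[
    [[-0.017,0.019,0.1,0,0,0,-1],[-0.017,0.019,0.22,0,0,0,-1],[-0.017,0.019,0.34,0,0,0,-1],[-0.017,0.019,0.46,0,0,0,-1],[-0.017,0.019,0.57,0,0,0,-1],[-0.017,0.019,0.66,0,0,0,-1],[-0.017,0.019,0.73,0,0,0,-1],[-0.017,0.019,0.78,0,0,0,-1],[-0.017,0.019,0.8,0,0,0,-1],[-0.017,0.019,0.8,0,0,0,-1]],
  ],
)

```text
time: 40.4
eef_pos: [0.5244, 0.1958, 0.0548]
orientation: [[0.656, 0.755, 0.0], [0.755, -0.656, 0.0], [0.0, 0.0, -1.0]]
ft_force: [0.3, 0.0, -0.5]
finger_gap: 0.027
grasp_force: 48.7
```

Emit:
send_rows(
  commands=[
    [[0,0,0,0,0,0,0.18],[0,0,0,0,0,0,0.18],[0,0,0,0,0,0,0.18],[0,0,0,0,0,0,0.18],[0,0,0,0,0,0,0.18],[0,0,-0.1,0,0,0,0.18],[0,0,-0.3,0,0,0,0.18],[0,0,-0.5,0,0,0,0.18],[0,0,-0.75,0,0,0,0.18],[0,0,-1,0,0,0,0.18]],
  ],
)

```text
time: 41.4
eef_pos: [0.5242, 0.1958, 0.1565]
orientation: [[0.656, 0.755, 0.0], [0.755, -0.656, 0.0], [0.0, -0.0, -1.0]]
ft_force: [-0.1, 0.7, 0.2]
finger_gap: 0.0503
grasp_force: 0.0
```

Emit:
send_rows(
  commands=[
    [[-0.07,0.06,0,0,0,0.04,0.18],[-0.14,0.12,0.01,0,0,0.08,0.18],[-0.21,0.18,0.01,0,0,0.12,0.18],[-0.27,0.24,0.02,0,0,0.16,0.18],[-0.34,0.3,0.02,0,0,0.2,0.18],[-0.41,0.35,0.03,0,0,0.24,0.18],[-0.47,0.41,0.03,0,0,0.28,0.18],[-0.54,0.47,0.04,0,0,0.32,0.18],[-0.61,0.53,0.05,0,0,0.36,0.18],[-0.675,0.588,0.05,0,0,0.392,0.18]],
  ],
)

```text
time: 42.4
eef_pos: [0.5243, 0.1054, 0.1497]
orientation: [[0.855, 0.519, -0.0], [0.519, -0.855, -0.0], [-0.0, -0.0, -1.0]]
ft_force: [-0.5, 0.3, -1.2]
finger_gap: 0.0507
grasp_force: 0.0
```

Emit:
send_rows(
  commands=[
    [[-0.05,0.08,0,0,0,0.04,0.18],[-0.09,0.15,0,0,0,0.08,0.18],[-0.14,0.23,0,0,0,0.12,0.18],[-0.19,0.31,0,0,0,0.16,0.18],[-0.23,0.385,0,0,0,0.2,0.18],[-0.28,0.46,0,0,0,0.24,0.18],[-0.33,0.54,0,0,0,0.28,0.18],[-0.37,0.62,0,0,0,0.32,0.18],[-0.42,0.69,0,0,0,0.36,0.18],[-0.467,0.77,0,0,0,0.392,0.18]],
  ],
)

```text
time: 43.4
eef_pos: [0.5246, 0.0155, 0.1498]
orientation: [[0.972, 0.235, -0.0], [0.235, -0.972, 0.0], [-0.0, -0.0, -1.0]]
ft_force: [1.4, 1.3, 0.2]
finger_gap: 0.0501
grasp_force: 0.0
```

Emit:
send_rows(
  commands=[
    [[-0.02,0.09,0,0,0,0,0.18],[-0.04,0.18,0,0,0,0,0.18],[-0.06,0.26,0,0,0,0,0.18],[-0.08,0.35,0,0,0,0,0.18],[-0.1,0.44,0,0,0,0,0.18],[-0.12,0.53,0,0,0,0,0.18],[-0.14,0.61,0,0,0,0,0.18],[-0.16,0.7,0,0,0,0,0.18],[-0.18,0.79,0,0,0,0,0.18],[-0.2,0.877,0,0,0,0,0.18]],
  ],
)

```text
time: 44.4
eef_pos: [0.5261, -0.0746, 0.1498]
orientation: [[0.971, 0.237, 0.0], [0.237, -0.971, 0.0], [0.0, -0.0, -1.0]]
ft_force: [-0.2, 0.4, -0.4]
finger_gap: 0.0501
grasp_force: 0.0
```

```bash
python3 - <<'E'
from h import *
o=get_obs();print(o['time'],np.round(o['eef_pos'],4))
c=wristcap();pickle.dump(c,open('w5.pkl','wb'))
for ce,st,m in blobs(c,(0,120,60),(18,255,255),60): print('or',ce.round(1),st[4],onplane(c,ce,.018).round(4))
t=capture('top')
for ce,st,m in blobs(t,(3,120,60),(18,255,255),5): print('top',ce.round(1),st[4],onplane(t,ce,.048).round(4))
E
```

```text
44.4 [ 0.5261 -0.0746  0.1498]
or [ 22.3 173.7] 212 [[0.5206 0.1339 0.018 ]]
or [ 45.2 194.6] 328 [[0.5093 0.1183 0.018 ]]
or [429.6 255.8] 301 [[ 0.5294 -0.1595  0.018 ]]
or [585.3 389.6] 194 [[ 0.445  -0.3293  0.018 ]]
top [323.  157.8] 82 [[0.7373 0.0175 0.048 ]]
top [252.9 187.3] 9 [[0.6603 0.2127 0.048 ]]
top [231. 213.] 9 [[0.5907 0.2738 0.048 ]]
top [259. 233.] 9 [[0.5332 0.1978 0.048 ]]
top [288.9 241.5] 15 [[0.5076 0.1169 0.048 ]]
top [418.5 259.8] 10 [[ 0.4474 -0.2322  0.048 ]]
top [450.9 260.7] 9 [[ 0.4423 -0.32    0.048 ]]
```

Emit:
send_rows(
  commands=[
    [[-0.02,0.085,0.03,0,0,0,0.18],[-0.04,0.17,0.06,0,0,0,0.18],[-0.06,0.255,0.09,0,0,0,0.18],[-0.08,0.34,0.12,0,0,0,0.18],[-0.1,0.425,0.15,0,0,0,0.18],[-0.12,0.51,0.18,0,0,0,0.18],[-0.14,0.595,0.21,0,0,0,0.18],[-0.16,0.68,0.24,0,0,0,0.18],[-0.18,0.765,0.27,0,0,0,0.18],[-0.205,0.85,0.3,0,0,0,0.18]],
  ],
)

```text
time: 45.5
eef_pos: [0.5263, -0.162, 0.1196]
orientation: [[0.971, 0.237, 0.0], [0.237, -0.971, 0.0], [0.0, -0.0, -1.0]]
ft_force: [0.6, 0.2, 0.1]
finger_gap: 0.0502
grasp_force: 0.0
```

Emit:
send_rows(
  commands=[
    [[0,0,0.12,0,0,0,0.18],[0,0,0.25,0,0,0,0.18],[0,0,0.38,0,0,0,0.18],[0,0,0.5,0,0,0,0.18],[0,0,0.62,0,0,0,0.18],[0,0,0.74,0,0,0,0.18],[0,0,0.83,0,0,0,0.18],[0,0,0.9,0,0,0,0.18],[0,0,0.95,0,0,0,0.18],[0,0,0.96,0,0,0,0.18]],
  ],
)

```text
time: 46.5
eef_pos: [0.5262, -0.1612, 0.0233]
orientation: [[0.971, 0.238, -0.0], [0.238, -0.971, 0.0], [-0.0, -0.0, -1.0]]
ft_force: [-0.9, 0.2, 0.5]
finger_gap: 0.0505
grasp_force: 0.0
```

Emit:
send_rows(
  commands=[
    [[0,0,0,0,0,0,-1],[0,0,0,0,0,0,-1],[0,0,0,0,0,0,-1],[0,0,0,0,0,0,-1],[0,0,0,0,0,0,-1],[0,0,0,0,0,0,-1],[0,0,0,0,0,0,-1],[0,0,-0.1,0,0,0,-1],[0,0,-0.25,0,0,0,-1],[0,0,-0.4,0,0,0,-1]],
  ],
)

```text
time: 47.5
eef_pos: [0.5265, -0.1612, 0.0654]
orientation: [[0.971, 0.237, 0.0], [0.237, -0.971, 0.0], [0.0, 0.0, -1.0]]
ft_force: [0.2, 0.5, 0.0]
finger_gap: 0.0268
grasp_force: 49.2
```

Emit:
send_rows(
  commands=[
    [[0.02,-0.04,-0.1,0,0,0,-1],[0.04,-0.08,-0.2,0,0,0,-1],[0.06,-0.12,-0.3,0,0,0,-1],[0.08,-0.16,-0.4,0,0,0,-1],[0.1,-0.2,-0.48,0,0,0,-1],[0.12,-0.25,-0.55,0,0,0,-1],[0.14,-0.29,-0.56,0,0,0,-1],[0.16,-0.33,-0.56,0,0,0,-1],[0.18,-0.37,-0.56,0,0,0,-1],[0.2,-0.414,-0.56,0,0,0,-1]],
  ],
)

```text
time: 48.5
eef_pos: [0.5358, -0.1159, 0.1194]
orientation: [[0.971, 0.237, -0.001], [0.237, -0.971, 0.0], [-0.001, -0.0, -1.0]]
ft_force: [-0.0, 0.9, -0.7]
finger_gap: 0.0268
grasp_force: 49.2
```

Emit:
send_rows(
  commands=[
    [[0.03,-0.06,-0.03,0,0,-0.04,-1],[0.06,-0.12,-0.06,0,0,-0.08,-1],[0.09,-0.17,-0.09,0,0,-0.12,-1],[0.12,-0.23,-0.12,0,0,-0.16,-1],[0.15,-0.29,-0.15,0,0,-0.2,-1],[0.18,-0.35,-0.18,0,0,-0.24,-1],[0.21,-0.4,-0.21,0,0,-0.28,-1],[0.24,-0.46,-0.24,0,0,-0.32,-1],[0.27,-0.52,-0.27,0,0,-0.36,-1],[0.294,-0.577,-0.3,0,0,-0.392,-1]],
  ],
)

```text
time: 49.5
eef_pos: [0.5509, -0.0526, 0.1501]
orientation: [[0.852, 0.523, 0.0], [0.523, -0.852, 0.0], [0.0, -0.0, -1.0]]
ft_force: [-0.0, 0.6, -0.2]
finger_gap: 0.027
grasp_force: 49.2
```

Emit:
send_rows(
  commands=[
    [[0.045,-0.047,0,0,0,-0.04,-1],[0.09,-0.094,0,0,0,-0.08,-1],[0.135,-0.14,0,0,0,-0.12,-1],[0.18,-0.19,0,0,0,-0.16,-1],[0.225,-0.235,0,0,0,-0.2,-1],[0.27,-0.28,0,0,0,-0.24,-1],[0.315,-0.33,0,0,0,-0.28,-1],[0.36,-0.37,0,0,0,-0.32,-1],[0.405,-0.42,0,0,0,-0.36,-1],[0.447,-0.466,0,0,0,-0.392,-1]],
  ],
)

```text
time: 50.5
eef_pos: [0.5648, 0.0104, 0.1498]
orientation: [[0.654, 0.757, 0.0], [0.757, -0.654, 0.0], [0.0, -0.0, -1.0]]
ft_force: [-0.6, -1.2, -0.9]
finger_gap: 0.0268
grasp_force: 49.2
```

Emit:
send_rows(
  commands=[
    [[0.06,-0.03,0,0,0,0,-1],[0.12,-0.06,0,0,0,0,-1],[0.17,-0.09,0,0,0,0,-1],[0.23,-0.12,0,0,0,0,-1],[0.29,-0.155,0,0,0,0,-1],[0.35,-0.185,0,0,0,0,-1],[0.41,-0.215,0,0,0,0,-1],[0.465,-0.245,0,0,0,0,-1],[0.525,-0.275,0,0,0,0,-1],[0.58,-0.308,0,0,0,0,-1]],
  ],
)

```text
time: 51.5
eef_pos: [0.5796, 0.0744, 0.1498]
orientation: [[0.656, 0.755, 0.0], [0.755, -0.656, 0.0], [0.0, -0.0, -1.0]]
ft_force: [-0.8, 0.6, -0.0]
finger_gap: 0.0264
grasp_force: 49.2
```

Emit:
send_rows(
  commands=[
    [[0.06,-0.03,0.02,0,0,0,-1],[0.12,-0.06,0.03,0,0,0,-1],[0.17,-0.09,0.05,0,0,0,-1],[0.23,-0.12,0.06,0,0,0,-1],[0.29,-0.155,0.08,0,0,0,-1],[0.35,-0.185,0.09,0,0,0,-1],[0.41,-0.215,0.11,0,0,0,-1],[0.465,-0.245,0.12,0,0,0,-1],[0.525,-0.275,0.14,0,0,0,-1],[0.57,-0.307,0.15,0,0,0,-1]],
  ],
)

```text
time: 52.5
eef_pos: [0.5938, 0.1376, 0.1346]
orientation: [[0.656, 0.755, -0.0], [0.755, -0.656, 0.0], [0.0, -0.0, -1.0]]
ft_force: [0.3, 0.3, -0.5]
finger_gap: 0.0264
grasp_force: 49.2
```

Emit:
send_rows(
  commands=[
    [[-0.008,0.014,0.1,0,0,0,-1],[-0.008,0.014,0.22,0,0,0,-1],[-0.008,0.014,0.34,0,0,0,-1],[-0.008,0.014,0.46,0,0,0,-1],[-0.008,0.014,0.57,0,0,0,-1],[-0.008,0.014,0.66,0,0,0,-1],[-0.008,0.014,0.73,0,0,0,-1],[-0.008,0.014,0.78,0,0,0,-1],[-0.008,0.014,0.8,0,0,0,-1],[-0.008,0.014,0.8,0,0,0,-1]],
  ],
)

```text
time: 53.5
eef_pos: [0.5944, 0.1355, 0.0549]
orientation: [[0.656, 0.755, 0.0], [0.755, -0.656, 0.0], [0.0, 0.0, -1.0]]
ft_force: [0.9, -0.6, 0.0]
finger_gap: 0.0266
grasp_force: 49.3
```

Emit:
send_rows(
  commands=[
    [[0,0,0,0,0,0,0.18],[0,0,0,0,0,0,0.18],[0,0,0,0,0,0,0.18],[0,0,0,0,0,0,0.18],[0,0,0,0,0,0,0.18],[0,0,-0.1,0,0,0,0.18],[0,0,-0.3,0,0,0,0.18],[0,0,-0.5,0,0,0,0.18],[0,0,-0.75,0,0,0,0.18],[0,0,-1,0,0,0,0.18]],
  ],
)

```text
time: 54.5
eef_pos: [0.5941, 0.1355, 0.1565]
orientation: [[0.656, 0.755, 0.0], [0.755, -0.656, 0.0], [0.0, -0.0, -1.0]]
ft_force: [0.8, 0.7, -0.6]
finger_gap: 0.0503
grasp_force: 0.0
```

Emit:
send_rows(
  commands=[
    [[0.02,-0.08,-0.02,0,0,0,0.18],[0.04,-0.15,-0.04,0,0,0,0.18],[0.06,-0.23,-0.06,0,0,0,0.18],[0.08,-0.3,-0.08,0,0,0,0.18],[0.1,-0.38,-0.1,0,0,0,0.18],[0.12,-0.46,-0.12,0,0,0,0.18],[0.14,-0.53,-0.14,0,0,0,0.18],[0.16,-0.61,-0.16,0,0,0,0.18],[0.18,-0.68,-0.18,0,0,0,0.18],[0.2,-0.76,-0.2,0,0,0,0.18]],
  ],
)

```text
time: 55.5
eef_pos: [0.5497, 0.2009, 0.175]
orientation: [[0.656, 0.755, 0.0], [0.755, -0.656, 0.0], [0.0, 0.0, -1.0]]
ft_force: [0.4, 0.4, -0.0]
finger_gap: 0.0505
grasp_force: 0.0
```

Emit:
send_rows(
  commands=[
    [[0.02,-0.08,-0.02,0,0,0,0.18],[0.04,-0.15,-0.04,0,0,0,0.18],[0.06,-0.23,-0.06,0,0,0,0.18],[0.08,-0.3,-0.08,0,0,0,0.18],[0.1,-0.38,-0.1,0,0,0,0.18],[0.12,-0.46,-0.12,0,0,0,0.18],[0.14,-0.53,-0.14,0,0,0,0.18],[0.16,-0.61,-0.16,0,0,0,0.18],[0.18,-0.68,-0.18,0,0,0,0.18],[0.2,-0.76,-0.2,0,0,0,0.18]],
  ],
)

```text
time: 56.5
eef_pos: [0.5054, 0.2658, 0.195]
orientation: [[0.656, 0.755, 0.0], [0.755, -0.656, 0.0], [0.0, 0.0, -1.0]]
ft_force: [0.1, -0.4, -0.8]
finger_gap: 0.0505
grasp_force: 0.0
```

Emit:
send_rows(
  commands=[
    [[0.02,-0.08,-0.02,0,0,0,-1],[0.04,-0.15,-0.04,0,0,0,-1],[0.06,-0.23,-0.06,0,0,0,-1],[0.08,-0.3,-0.08,0,0,0,-1],[0.1,-0.38,-0.1,0,0,0,-1],[0.12,-0.46,-0.12,0,0,0,-1],[0.14,-0.53,-0.14,0,0,0,-1],[0.16,-0.61,-0.16,0,0,0,-1],[0.18,-0.68,-0.18,0,0,0,-1],[0.2,-0.76,-0.2,0,0,0,-1]],
  ],
)

```text
time: 57.5
eef_pos: [0.4611, 0.3308, 0.215]
orientation: [[0.656, 0.755, 0.0], [0.755, -0.656, 0.0], [0.0, 0.0, -1.0]]
ft_force: [-0.0, 0.5, 0.5]
finger_gap: 0.0002
grasp_force: 0.0
```

```bash
python3 - <<'E'
from h import *
o=get_obs();print(o['time'],np.round(o['eef_pos'],4),np.round(o['joints'],1),o['finger_gap'])
c=wristcap();pickle.dump(c,open('w6.pkl','wb'))
t=capture('top')
for ce,st,m in blobs(t,(0,120,50),(18,255,255),4): print('top',ce.round(1),st[4],onplane(t,ce,.048).round(4))
for ce,st,m in blobs(c,(45,120,40),(85,255,255),50): print('green',ce.round(1),st[:5],onplane(c,ce,.092).round(4))
W=np.zeros((480,800,3),np.uint8);W[:,:480]=c['image'][:,:480] if 0 else cv2.resize(c['image'],(480,360))[:480].repeat(1,0)[:360].__class__ and np.vstack([cv2.resize(c['image'],(480,360)),np.zeros((120,480,3),np.uint8)])
s=capture('scene');W[:213,482:802]=cv2.resize(s['image'][190:290,320:470],(318,213))
cv2.imwrite('pics/w6.png',np.clip(W[:,:,::-1]*1.3,0,255).astype(np.uint8))
E
```

```text
57.5 [0.4611 0.3308 0.215 ] [-21.5  18.3 -25.  106.8   9.1  56.8 -91.4] 0.00024342714843148363
top [322.5 158.1] 90 [[0.7365 0.0189 0.048 ]]
top [253.  187.5] 8 [[0.6598 0.2124 0.048 ]]
top [279.8 209.3] 9 [[0.5967 0.1399 0.048 ]]
top [230.9 213.1] 8 [[0.5904 0.2741 0.048 ]]
top [259.1 232.9] 8 [[0.5336 0.1974 0.048 ]]
top [288.9 241.5] 15 [[0.5076 0.1169 0.048 ]]
top [419.  259.3] 7 [[ 0.4487 -0.2336  0.048 ]]
top [451.  260.5] 8 [[ 0.4428 -0.3203  0.048 ]]
green [215.3 124.6] [196 107  37  39 992] [[0.4622 0.4306 0.092 ]]
```

View pics/w6.png

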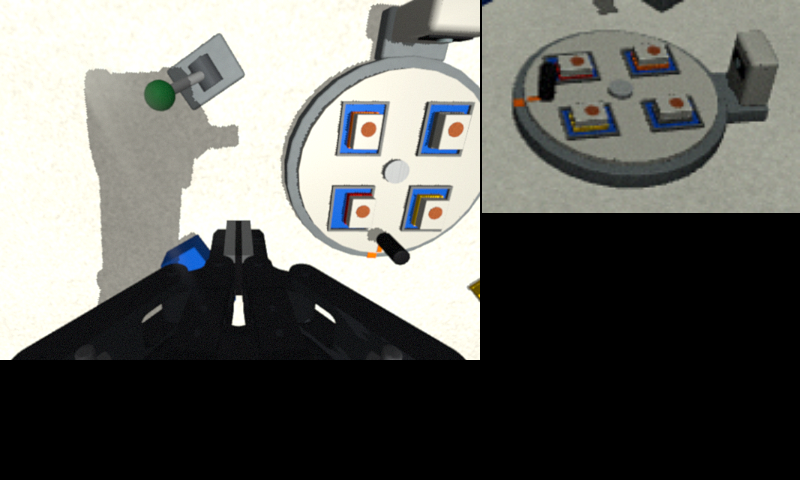

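All four bays hold a block. The switch base shows corners near (168,70), (222,33), (243,73), (190,108) in the scaled view, with the ball at (160,95). Next is the base axis.

```bash
python3 - <<'E'
from h import *
c=pickle.load(open('w6.pkl','rb'))
q=np.array([(168,70),(222,33),(243,73),(190,108)])*4/3
P=onplane(c,q,.025)[:,:2]*1000
print(P.round(1),[np.linalg.norm(P[i]-P[i-1]).round(1) for i in range(4)],P.mean(0).round(1))
e=P[1]-P[0]+P[2]-P[3];print('ang',np.degrees(np.arctan2(e[1],e[0])))
b=onplane(c,(215.3,124.6),.092)[0,:2]*1000;d=P.mean(0)-b;print(b.round(1),d.round(1),np.hypot(*d),np.degrees(np.arctan2(d[1],d[0])))
E
```

```text
[[470.  452.9]
 [536.5 441.6]
 [527.7 398.7]
 [460.3 409.6]] [np.float64(44.4), np.float64(67.5), np.float64(43.8), np.float64(68.3)] [498.6 425.7]
ang -9.44338548311803
[462.2 430.6] [36.4 -4.9] 36.75918170045481 -7.631839705094526
```

Emit:
send_rows(
  commands=[
    [[0.03,-0.075,0.03,0,0,-0.07,-1],[0.05,-0.15,0.07,0,0,-0.14,-1],[0.08,-0.23,0.1,0,0,-0.21,-1],[0.1,-0.3,0.14,0,0,-0.28,-1],[0.13,-0.38,0.17,0,0,-0.36,-1],[0.15,-0.45,0.21,0,0,-0.43,-1],[0.18,-0.53,0.25,0,0,-0.5,-1],[0.21,-0.6,0.28,0,0,-0.57,-1],[0.23,-0.68,0.32,0,0,-0.64,-1],[0.257,-0.755,0.35,0,0,-0.713,-1]],
  ],
)

```text
time: 58.65
eef_pos: [0.4214, 0.399, 0.1795]
orientation: [[0.153, 0.988, -0.0], [0.988, -0.153, -0.0], [-0.0, -0.0, -1.0]]
ft_force: [-0.5, 0.3, -0.2]
finger_gap: -0.0004
grasp_force: 0.0
```

Emit:
send_rows(
  commands=[
    [[0.12,-0.02,0,0,0,0,-1],[0.25,-0.04,0,0,0,0,-1],[0.375,-0.06,0.05,0,0,0,-1],[0.375,-0.06,0.15,0,0,0,-1],[0.375,-0.06,0.3,0,0,0,-1],[0.375,-0.06,0.45,0,0,0,-1],[0.375,-0.06,0.6,0,0,0,-1],[0.375,-0.06,0.72,0,0,0,-1],[0.375,-0.06,0.8,0,0,0,-1],[0.375,-0.06,0.8,0,0,0,-1]],
  ],
)

```text
time: 59.65
eef_pos: [0.4208, 0.4367, 0.0986]
orientation: [[0.155, 0.988, -0.001], [0.988, -0.155, -0.001], [-0.001, -0.001, -1.0]]
ft_force: [-0.2, 0.8, 0.4]
finger_gap: -0.0004
grasp_force: 0.0
```

Emit:
send_rows(
  commands=[
    [[0,0.08,0,0,0,0,-1],[0,0.16,0,0,0,0,-1],[0,0.25,0,0,0,0,-1],[0,0.34,0,0,0,0,-1],[0,0.43,0,0,0,0,-1],[0,0.52,0,0,0,0,-1],[0,0.61,0,0,0,0,-1],[0,0.7,0,0,0,0,-1],[0,0.78,0,0,0,0,-1],[0,0.84,0,0,0,0,-1]],
  ],
)

```text
time: 60.65
eef_pos: [0.5049, 0.4239, 0.0997]
orientation: [[0.155, 0.988, -0.0], [0.988, -0.155, -0.0], [-0.0, -0.0, -1.0]]
ft_force: [-1.0, 0.3, 0.3]
finger_gap: -0.0001
grasp_force: 0.5
```

```bash
python3 - <<'E'
from h import *
o=get_obs();print(o['time'],np.round(o['eef_pos'],4),np.round(o['joints'],1),np.round(o['ft_force'],2))
for n in('top','scene','wrist'):
    c=wristcap() if n=='wrist' else capture(n)
    for ce,st,m in blobs(c,(45,120,40),(85,255,255),10): print(n,'green',ce.round(1),st[4],onplane(c,ce,.092).round(4))
E
```

```text
60.65 [0.5049 0.4239 0.0997] [-25.1  34.7 -28.2  99.3  20.2  51.1 -70.8] [-1.03  0.33  0.3 ]
scene green [414.8 165.2] 25 [[0.5294 0.4199 0.092 ]]
scene green [208.2 323.1] 21 [[ 0.5236 -0.2812  0.092 ]]
wrist green [385.1 326.6] 3061 [[0.5327 0.4196 0.092 ]]
```

The ball is now at about (0.531, 0.420), which puts the lever near 0.9 rad, so the reader is on. I'll back off and go above the crank, checking its position from the earlier wrist view.

Emit:
send_rows(
  commands=[
    [[0,-0.1,0,0,0,0,-1],[0,-0.2,0,0,0,0,-1],[0,-0.25,-0.1,0,0,0,-1],[0,-0.25,-0.25,0,0,0,-1],[0,-0.25,-0.4,0,0,0,-1],[0,-0.25,-0.55,0,0,0,-1],[0,-0.25,-0.7,0,0,0,-1],[0,-0.25,-0.85,0,0,0,-1],[0,-0.25,-1,0,0,0,-1],[0,-0.25,-1,0,0,0,-1]],
  ],
)

```text
time: 61.8
eef_pos: [0.4802, 0.4288, 0.2025]
orientation: [[0.155, 0.988, 0.002], [0.988, -0.155, 0.002], [0.002, 0.002, -1.0]]
ft_force: [-0.1, 0.7, 0.8]
finger_gap: -0.0002
grasp_force: 0.0
```

Emit:
send_rows(
  commands=[
    [[-0.09,0.03,0,0,0,0.07,-1],[-0.18,0.07,0,0,0,0.14,-1],[-0.27,0.1,0,0,0,0.21,-1],[-0.36,0.14,0,0,0,0.28,-1],[-0.44,0.17,0,0,0,0.36,-1],[-0.53,0.21,0,0,0,0.43,-1],[-0.62,0.24,0,0,0,0.5,-1],[-0.71,0.27,0,0,0,0.57,-1],[-0.8,0.31,0,0,0,0.64,-1],[-0.888,0.343,0,0,0,0.713,-1]],
  ],
)

```text
time: 62.8
eef_pos: [0.4996, 0.3345, 0.1995]
orientation: [[0.658, 0.753, -0.001], [0.753, -0.658, -0.0], [-0.001, -0.0, -1.0]]
ft_force: [-0.1, 0.3, 0.4]
finger_gap: 0.0001
grasp_force: 0.0
```

Emit:
send_rows(
  commands=[
    [[-0.06,0.08,0,0,0,0,0.18],[-0.13,0.16,0,0,0,0,0.18],[-0.19,0.235,0,0,0,0,0.18],[-0.26,0.31,0,0,0,0,0.18],[-0.32,0.39,0,0,0,0,0.18],[-0.385,0.47,0,0,0,0,0.18],[-0.45,0.55,0,0,0,0,0.18],[-0.51,0.63,0,0,0,0,0.18],[-0.58,0.71,0,0,0,0,0.18],[-0.642,0.785,0,0,0,0,0.18]],
  ],
)

```text
time: 63.8
eef_pos: [0.5169, 0.2341, 0.1998]
orientation: [[0.656, 0.755, -0.0], [0.755, -0.656, -0.0], [-0.0, 0.0, -1.0]]
ft_force: [0.2, 0.5, -0.1]
finger_gap: 0.0505
grasp_force: 0.0
```

```bash
python3 - <<'E'
from h import *
o=get_obs();print(o['time'],np.round(o['eef_pos'],4))
c=pickle.load(open('w6.pkl','rb'));print(onplane(c,np.array([(399,255)])*4/3,.076))
c=wristcap();pickle.dump(c,open('w7.pkl','wb'))
W=np.zeros((480,800,3),np.uint8);W[:,:640]=c['image']
s=capture('scene');W[:160,642:]=cv2.resize(s['image'][140:220,380:459],(158,160))
for ce,st,m in blobs(c,(45,120,40),(85,255,255),50): print('green',ce.round(1),st[4],onplane(c,ce,.092).round(4))
cv2.imwrite('pics/w7.png',np.clip(W[:,:,::-1]*1.3,0,255).astype(np.uint8))
E
```

```text
63.8 [0.5169 0.2341 0.1998]
[[0.53335743 0.14203316 0.076     ]]
green [116.6   2.7] 181 [[0.5266 0.4116 0.092 ]]
```

View pics/w7.png

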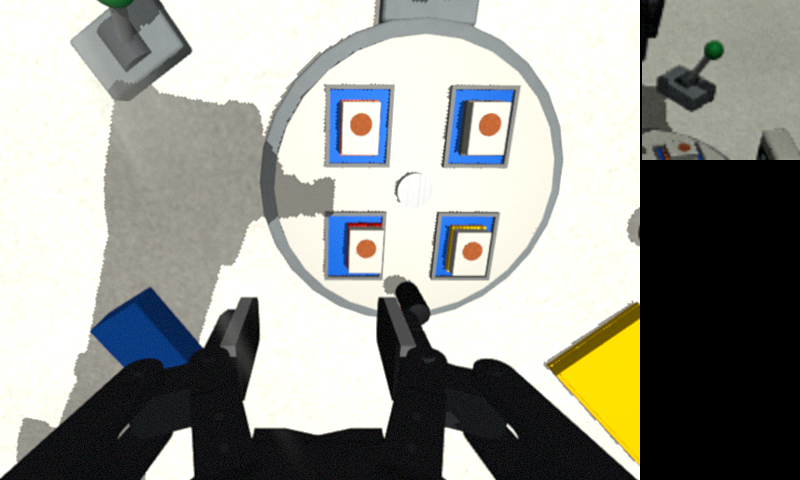

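The reader lever is on, the crank is near (410,300) at home, and the bays are full. Now I'll grip the crank.

Emit:
send_rows(
  commands=[
    [[-0.06,0.08,0.04,0,0,0,0.18],[-0.13,0.15,0.08,0,0,0,0.18],[-0.19,0.23,0.12,0,0,0,0.18],[-0.25,0.31,0.16,0,0,0,0.18],[-0.32,0.385,0.2,0,0,0,0.18],[-0.38,0.46,0.24,0,0,0,0.18],[-0.44,0.54,0.28,0,0,0,0.18],[-0.5,0.62,0.32,0,0,0,0.18],[-0.57,0.69,0.36,0,0,0,0.18],[-0.629,0.768,0.4,0,0,0,0.18]],
  ],
  grip_force=30,
)

```text
time: 64.9
eef_pos: [0.5335, 0.1364, 0.1595]
orientation: [[0.656, 0.755, -0.0], [0.755, -0.656, -0.0], [-0.0, -0.0, -1.0]]
ft_force: [-0.5, 0.1, -0.2]
finger_gap: 0.0503
grasp_force: 0.0
```

```bash
python3 - <<'E'
from h import *
o=get_obs();print(o['time'],np.round(o['eef_pos'],4))
c=pickle.load(open('w7.pkl','rb'));p=onplane(c,[(418,312)],.076)[0];print(p,np.degrees(np.arctan2(*(p[:2]-[.5913,.2027])[::-1]))%360)
for k in range(8):
    a=np.radians(45*k);t=a+np.radians(np.arange(1,11)*4.5)
    print(k,[[round(float(.88*(np.cos(a)-np.cos(x))),3),round(float(-.88*(np.sin(x)-np.sin(a))),3)] for x in t])
E
```

```text
64.9 [0.5335 0.1364 0.1595]
[0.53544335 0.13878995 0.076     ] 228.84691597620062
0 [[0.003, -0.069], [0.011, -0.138], [0.024, -0.205], [0.043, -0.272], [0.067, -0.337], [0.096, -0.4], [0.13, -0.46], [0.168, -0.517], [0.211, -0.572], [0.258, -0.622]]
1 [[0.051, -0.047], [0.105, -0.09], [0.162, -0.128], [0.223, -0.162], [0.285, -0.191], [0.35, -0.215], [0.417, -0.233], [0.485, -0.247], [0.553, -0.255], [0.622, -0.258]]
2 [[0.069, 0.003], [0.138, 0.011], [0.205, 0.024], [0.272, 0.043], [0.337, 0.067], [0.4, 0.096], [0.46, 0.13], [0.517, 0.168], [0.572, 0.211], [0.622, 0.258]]
3 [[0.047, 0.051], [0.09, 0.105], [0.128, 0.162], [0.162, 0.223], [0.191, 0.285], [0.215, 0.35], [0.233, 0.417], [0.247, 0.485], [0.255, 0.553], [0.258, 0.622]]
4 [[-0.003, 0.069], [-0.011, 0.138], [-0.024, 0.205], [-0.043, 0.272], [-0.067, 0.337], [-0.096, 0.4], [-0.13, 0.46], [-0.168, 0.517], [-0.211, 0.572], [-0.258, 0.622]]
5 [[-0.051, 0.047], [-0.105, 0.09], [-0.162, 0.128], [-0.223, 0.162], [-0.285, 0.191], [-0.35, 0.215], [-0.417, 0.233], [-0.485, 0.247], [-0.553, 0.255], [-0.622, 0.258]]
6 [[-0.069, -0.003], [-0.138, -0.011], [-0.205, -0.024], [-0.272, -0.043], [-0.337, -0.067], [-0.4, -0.096], [-0.46, -0.13], [-0.517, -0.168], [-0.572, -0.211], [-0.622, -0.258]]
7 [[-0.047, -0.051], [-0.09, -0.105], [-0.128, -0.162], [-0.162, -0.223], [-0.191, -0.285], [-0.215, -0.35], [-0.233, -0.417], [-0.247, -0.485], [-0.255, -0.553], [-0.258, -0.622]]
```

Emit:
send_rows(
  commands=[
    [[0,0,0.15,0,0,0,0.18],[0,0,0.3,0,0,0,0.18],[0,0,0.45,0,0,0,0.18],[0,0,0.6,0,0,0,0.18],[0,0,0.72,0,0,0,0.18],[0,0,0.82,0,0,0,0.18],[0,0,0.88,0,0,0,0.18],[0,0,0.9,0,0,0,0.18],[0,0,0.9,0,0,0,0.18],[0,0,0.9,0,0,0,0.18]],
  ],
)

```text
time: 65.9
eef_pos: [0.5338, 0.1374, 0.0703]
orientation: [[0.656, 0.755, 0.001], [0.755, -0.656, 0.0], [0.001, 0.0, -1.0]]
ft_force: [-1.1, 0.8, 0.8]
finger_gap: 0.0506
grasp_force: 0.0
```

Emit:
send_rows(
  commands=[
    [[0,0,0,0,0,0,-1],[0,0,0,0,0,0,-1],[0,0,0,0,0,0,-1],[0,0,0,0,0,0,-1],[0,0,0,0,0,0,-1],[0,0,0,0,0,0,-1],[0,0,0,0,0,0,-1],[0,0,0,0,0,0,-1],[0,0,0,0,0,0,-1],[0,0,0,0,0,0,-1]],
  ],
)

```text
time: 66.9
eef_pos: [0.5338, 0.1373, 0.0703]
orientation: [[0.656, 0.755, 0.001], [0.755, -0.656, 0.0], [0.001, 0.0, -1.0]]
ft_force: [-0.2, -1.1, 5.6]
finger_gap: 0.0189
grasp_force: 29.1
```

Emit:
send_rows(
  commands=[
    [[0.003,-0.069,0,0,0,0,-1],[0.011,-0.138,0,0,0,0,-1],[0.024,-0.205,0,0,0,0,-1],[0.043,-0.272,0,0,0,0,-1],[0.067,-0.337,0,0,0,0,-1],[0.096,-0.4,0,0,0,0,-1],[0.13,-0.46,0,0,0,0,-1],[0.168,-0.517,0,0,0,0,-1],[0.211,-0.572,0,0,0,0,-1],[0.258,-0.622,0,0,0,0,-1]],
  ],
)

```text
time: 67.9
eef_pos: [0.5038, 0.1982, 0.0703]
orientation: [[0.656, 0.755, 0.001], [0.755, -0.656, 0.0], [0.001, 0.001, -1.0]]
ft_force: [3.7, -1.5, 5.2]
finger_gap: 0.0191
grasp_force: 29.6
```

Emit:
send_rows(
  commands=[
    [[0.051,-0.047,0,0,0,0,-1],[0.105,-0.09,0,0,0,0,-1],[0.162,-0.128,0,0,0,0,-1],[0.223,-0.162,0,0,0,0,-1],[0.285,-0.191,0,0,0,0,-1],[0.35,-0.215,0,0,0,0,-1],[0.417,-0.233,0,0,0,0,-1],[0.485,-0.247,0,0,0,0,-1],[0.553,-0.255,0,0,0,0,-1],[0.622,-0.258,0,0,0,0,-1]],
  ],
)

```text
time: 68.9
eef_pos: [0.5253, 0.2614, 0.0703]
orientation: [[0.656, 0.755, 0.001], [0.755, -0.656, -0.0], [0.0, 0.001, -1.0]]
ft_force: [2.7, -4.5, 7.8]
finger_gap: 0.0192
grasp_force: 29.8
```

Emit:
send_rows(
  commands=[
    [[0.069,0.003,0,0,0,0,-1],[0.138,0.011,0,0,0,0,-1],[0.205,0.024,0,0,0,0,-1],[0.272,0.043,0,0,0,0,-1],[0.337,0.067,0,0,0,0,-1],[0.4,0.096,0,0,0,0,-1],[0.46,0.13,0,0,0,0,-1],[0.517,0.168,0,0,0,0,-1],[0.572,0.211,0,0,0,0,-1],[0.622,0.258,0,0,0,0,-1]],
  ],
)

```text
time: 69.9
eef_pos: [0.5852, 0.2913, 0.0703]
orientation: [[0.656, 0.755, 0.0], [0.755, -0.656, -0.001], [-0.0, 0.0, -1.0]]
ft_force: [-1.7, -4.4, 10.4]
finger_gap: 0.019
grasp_force: 30.0
```

Emit:
send_rows(
  commands=[
    [[0.047,0.051,0,0,0,0,-1],[0.09,0.105,0,0,0,0,-1],[0.128,0.162,0,0,0,0,-1],[0.162,0.223,0,0,0,0,-1],[0.191,0.285,0,0,0,0,-1],[0.215,0.35,0,0,0,0,-1],[0.233,0.417,0,0,0,0,-1],[0.247,0.485,0,0,0,0,-1],[0.255,0.553,0,0,0,0,-1],[0.258,0.622,0,0,0,0,-1]],
  ],
)

```text
time: 70.9
eef_pos: [0.6487, 0.2706, 0.0703]
orientation: [[0.656, 0.755, -0.0], [0.755, -0.656, 0.0], [0.0, -0.0, -1.0]]
ft_force: [-4.0, -1.3, 9.2]
finger_gap: 0.019
grasp_force: 30.0
```

Emit:
send_rows(
  commands=[
    [[-0.003,0.069,0,0,0,0,-1],[-0.011,0.138,0,0,0,0,-1],[-0.024,0.205,0,0,0,0,-1],[-0.043,0.272,0,0,0,0,-1],[-0.067,0.337,0,0,0,0,-1],[-0.096,0.4,0,0,0,0,-1],[-0.13,0.46,0,0,0,0,-1],[-0.168,0.517,0,0,0,0,-1],[-0.211,0.572,0,0,0,0,-1],[-0.258,0.622,0,0,0,0,-1]],
  ],
)

```text
time: 71.9
eef_pos: [0.6794, 0.2107, 0.0703]
orientation: [[0.655, 0.755, 0.001], [0.755, -0.655, 0.001], [0.002, 0.0, -1.0]]
ft_force: [3.3, 2.4, 5.3]
finger_gap: 0.0188
grasp_force: 29.7
```

Emit:
send_rows(
  commands=[
    [[-0.051,0.047,0,0,0,0,-1],[-0.105,0.09,0,0,0,0,-1],[-0.162,0.128,0,0,0,0,-1],[-0.223,0.162,0,0,0,0,-1],[-0.285,0.191,0,0,0,0,-1],[-0.35,0.215,0,0,0,0,-1],[-0.417,0.233,0,0,0,0,-1],[-0.485,0.247,0,0,0,0,-1],[-0.553,0.255,0,0,0,0,-1],[-0.622,0.258,0,0,0,0,-1]],
  ],
)

```text
time: 72.9
eef_pos: [0.6581, 0.1456, 0.0704]
orientation: [[0.656, 0.755, 0.001], [0.755, -0.656, 0.0], [0.001, 0.001, -1.0]]
ft_force: [2.9, -0.9, 6.8]
finger_gap: 0.0189
grasp_force: 29.8
```

Emit:
send_rows(
  commands=[
    [[-0.069,-0.003,0,0,0,0,-1],[-0.138,-0.011,0,0,0,0,-1],[-0.205,-0.024,0,0,0,0,-1],[-0.272,-0.043,0,0,0,0,-1],[-0.337,-0.067,0,0,0,0,-1],[-0.4,-0.096,0,0,0,0,-1],[-0.46,-0.13,0,0,0,0,-1],[-0.517,-0.168,0,0,0,0,-1],[-0.572,-0.211,0,0,0,0,-1],[-0.622,-0.258,0,0,0,0,-1]],
  ],
)

```text
time: 73.9
eef_pos: [0.5974, 0.1156, 0.0703]
orientation: [[0.656, 0.755, 0.001], [0.755, -0.656, -0.0], [0.0, 0.001, -1.0]]
ft_force: [0.8, -0.6, 8.4]
finger_gap: 0.0192
grasp_force: 29.9
```

Emit:
send_rows(
  commands=[
    [[-0.047,-0.051,0,0,0,0,-1],[-0.09,-0.105,0,0,0,0,-1],[-0.128,-0.162,0,0,0,0,-1],[-0.162,-0.223,0,0,0,0,-1],[-0.191,-0.285,0,0,0,0,-1],[-0.215,-0.35,0,0,0,0,-1],[-0.233,-0.417,0,0,0,0,-1],[-0.247,-0.485,0,0,0,0,-1],[-0.255,-0.553,0,0,0,0,-1],[-0.258,-0.622,0,0,0,0,-1]],
  ],
)

```text
time: 74.9
eef_pos: [0.5335, 0.1374, 0.0702]
orientation: [[0.656, 0.755, 0.001], [0.755, -0.656, 0.0], [0.001, 0.001, -1.0]]
ft_force: [2.6, 0.6, 7.6]
finger_gap: 0.0195
grasp_force: 29.9
```

```bash
python3 - <<'E'
from h import *
o=get_obs();p=np.array(o['eef_pos']);print(o['time'],p.round(4),o['finger_gap'],np.degrees(np.arctan2(*(p[:2]-[.5913,.2027])[::-1]))%360)
t=capture('top')
for ce,st,m in blobs(t,(0,120,50),(18,255,255),4): print('top',ce.round(1),st[4],onplane(t,ce,.048).round(4))
for ce,st,m in blobs(t,(45,120,40),(85,255,255),10): print('green',ce.round(1),st[4],onplane(t,ce,.092).round(4))
E
```

```text
74.9 [0.5335 0.1374 0.0702] 0.019499768169696296 228.50337421018514
top [322.9 157.8] 92 [[0.7372 0.0179 0.048 ]]
top [253.  187.8] 10 [[0.6589 0.2124 0.048 ]]
top [230.9 213.1] 8 [[0.5904 0.2741 0.048 ]]
top [419.  259.5] 6 [[ 0.4481 -0.2336  0.048 ]]
top [450.9 260.7] 9 [[ 0.4423 -0.32    0.048 ]]
green [171.9 234. ] 41 [[0.5319 0.4238 0.092 ]]
```

The full turn is done, with the crank back at 228.5°, the reader on and the blocks in place. I'll release and switch the reader off from the +x side.

Emit:
send_rows(
  commands=[
    [[0,0,0,0,0,0,0.18],[0,0,0,0,0,0,0.18],[0,0,0,0,0,0,0.18],[0,0,0,0,0,0,0.18],[0,0,0,0,0,0,0.18],[0,0,-0.15,0,0,0,0.18],[0,0,-0.35,0,0,0,0.18],[0,0,-0.6,0,0,0,0.18],[0,0,-0.8,0,0,0,0.18],[0,0,-1,0,0,0,0.18]],
  ],
)

```text
time: 75.95
eef_pos: [0.5336, 0.1373, 0.172]
orientation: [[0.656, 0.755, 0.001], [0.755, -0.656, 0.0], [0.001, 0.0, -1.0]]
ft_force: [0.3, -0.3, -0.8]
finger_gap: 0.0503
grasp_force: 0.0
```

Emit:
send_rows(
  commands=[
    [[0.08,-0.05,-0.01,0,0,0,-1],[0.17,-0.1,-0.02,0,0,0,-1],[0.25,-0.155,-0.03,0,0,0,-1],[0.34,-0.21,-0.04,0,0,0,-1],[0.42,-0.26,-0.05,0,0,0,-1],[0.51,-0.31,-0.06,0,0,0,-1],[0.59,-0.36,-0.07,0,0,0,-1],[0.675,-0.41,-0.08,0,0,0,-1],[0.76,-0.465,-0.09,0,0,0,-1],[0.844,-0.517,-0.1,0,0,0,-1]],
  ],
)

```text
time: 76.95
eef_pos: [0.55, 0.2357, 0.18]
orientation: [[0.656, 0.755, 0.0], [0.755, -0.656, 0.0], [0.0, -0.0, -1.0]]
ft_force: [0.8, -0.8, 0.0]
finger_gap: 0.0001
grasp_force: 0.0
```

Emit:
send_rows(
  commands=[
    [[0.08,-0.05,0,0,0,-0.07,-1],[0.16,-0.1,0,0,0,-0.14,-1],[0.245,-0.155,0,0,0,-0.21,-1],[0.33,-0.2,0,0,0,-0.28,-1],[0.41,-0.255,0,0,0,-0.36,-1],[0.49,-0.31,0,0,0,-0.43,-1],[0.57,-0.36,0,0,0,-0.5,-1],[0.65,-0.41,0,0,0,-0.57,-1],[0.735,-0.46,0,0,0,-0.64,-1],[0.815,-0.511,0,0,0,-0.713,-1]],
  ],
)

```text
time: 77.95
eef_pos: [0.5648, 0.3307, 0.1799]
orientation: [[0.152, 0.988, 0.0], [0.988, -0.152, 0.0], [0.0, 0.0, -1.0]]
ft_force: [0.0, 0.7, 0.7]
finger_gap: -0.0003
grasp_force: 0.0
```

Emit:
send_rows(
  commands=[
    [[0.08,0,0,0,0,0,-1],[0.17,-0.01,0,0,0,0,-1],[0.25,-0.01,0,0,0,0,-1],[0.34,-0.02,0,0,0,0,-1],[0.42,-0.02,0,0,0,0,-1],[0.51,-0.02,0,0,0,0,-1],[0.59,-0.03,0,0,0,0,-1],[0.675,-0.03,0,0,0,0,-1],[0.76,-0.04,0,0,0,0,-1],[0.843,-0.04,0,0,0,0,-1]],
  ],
)

```text
time: 78.95
eef_pos: [0.5737, 0.4146, 0.1799]
orientation: [[0.154, 0.988, -0.0], [0.988, -0.154, 0.0], [0.0, -0.0, -1.0]]
ft_force: [-0.2, -0.2, 0.2]
finger_gap: 0.0
grasp_force: 0.0
```

```bash
python3 - <<'E'
from h import *
o=get_obs();print(o['time'],np.round(o['eef_pos'],4))
t=capture('top')
for ce,st,m in blobs(t,(0,120,50),(18,255,255),4): print('top',ce.round(1),st[4],onplane(t,ce,.048).round(4))
for ce,st,m in blobs(t,(45,120,40),(85,255,255),10): print('green',ce.round(1),st[4],onplane(t,ce,.092).round(4))
E
```

```text
78.95 [0.5737 0.4146 0.1799]
top [322.8 157.8] 92 [[0.7372 0.018  0.048 ]]
top [253.  187.5] 8 [[0.6598 0.2124 0.048 ]]
top [279.7 209.9] 9 [[0.5951 0.1402 0.048 ]]
top [231.1 212.9] 8 [[0.591  0.2734 0.048 ]]
top [258.7 232.9] 9 [[0.5336 0.1987 0.048 ]]
top [283.4 235.8] 5 [[0.5236 0.1314 0.048 ]]
top [288.9 241.5] 15 [[0.5076 0.1169 0.048 ]]
top [419.  259.5] 6 [[ 0.4481 -0.2336  0.048 ]]
top [450.9 260.7] 9 [[ 0.4423 -0.32    0.048 ]]
```

Emit:
send_rows(
  commands=[
    [[0,0,0.1,0,0,0,-1],[0,0,0.22,0,0,0,-1],[0,0,0.34,0,0,0,-1],[0,0,0.46,0,0,0,-1],[0,0,0.57,0,0,0,-1],[0,0,0.66,0,0,0,-1],[0,0,0.73,0,0,0,-1],[0,0,0.78,0,0,0,-1],[0,0,0.8,0,0,0,-1],[0,0,0.8,0,0,0,-1]],
  ],
)

```text
time: 80.0
eef_pos: [0.5738, 0.4139, 0.0998]
orientation: [[0.155, 0.988, 0.0], [0.988, -0.155, 0.0], [0.0, -0.0, -1.0]]
ft_force: [-0.2, 0.7, 0.6]
finger_gap: 0.0002
grasp_force: 0.0
```

Emit:
send_rows(
  commands=[
    [[0,-0.08,0,0,0,0,-1],[0,-0.16,0,0,0,0,-1],[0,-0.25,0,0,0,0,-1],[0,-0.34,0,0,0,0,-1],[0,-0.43,0,0,0,0,-1],[0,-0.52,0,0,0,0,-1],[0,-0.6,0,0,0,0,-1],[0,-0.68,0,0,0,0,-1],[0,-0.76,0,0,0,0,-1],[0,-0.82,0,0,0,0,-1]],
  ],
)

```text
time: 81.0
eef_pos: [0.4919, 0.4266, 0.0998]
orientation: [[0.154, 0.988, -0.0], [0.988, -0.154, -0.0], [-0.0, -0.0, -1.0]]
ft_force: [0.8, 0.1, -0.4]
finger_gap: -0.0
grasp_force: 0.5
```

```bash
python3 - <<'E'
from h import *
o=get_obs();print(o['time'],np.round(o['eef_pos'],4),np.round(o['ft_force'],2))
for n in('top','scene','wrist'):
    c=wristcap() if n=='wrist' else capture(n)
    for ce,st,m in blobs(c,(45,120,40),(85,255,255),10): print(n,'green',ce.round(1),st[4],onplane(c,ce,.092).round(4))
E
```

```text
81.0 [0.4919 0.4266 0.0998] [ 0.81  0.13 -0.36]
scene green [208.9 322.7] 19 [[ 0.5239 -0.2799  0.092 ]]
wrist green [250.3 330.2] 2795 [[0.4648 0.4294 0.092 ]]
```

Reader off, with the ball back at (0.465, 0.429). Next I'll plan the surplus blocks.

```bash
python3 - <<'E'
from plan import plan
s=(.5164,.4228,.20);e=(.448,-.241,.14)
ps=[81,56.1,31.2,6.4,-18.5,-18.5,-18.5,-18.5]
w=[tuple(round(s[i]+(e[i]-s[i])*k/7,4) for i in range(3))+(ps[k],) for k in range(8)]
plan(w)
tx=.647
print('green to tray')
plan([(.448,-.241,.064,-18.5),(.50,-.20,.11,-10),(.58,-.14,.11,0),(tx,-.095,.11,0),(tx,-.095,.029,0),(tx,-.095,.11,0)])
print('to blue')
plan([(tx,-.095,.11,0),(.58,-.172,.12,0),(.51,-.25,.12,11),(.442,-.329,.12,11),(.442,-.329,.024,11),(.442,-.329,.064,11),(.51,-.285,.12,5),(.585,-.235,.12,0),(tx,-.19,.11,0),(tx,-.19,.029,0)])
E
```

```text
(0.5066, 0.328, 0.1914, 56.1) [-0.952  0.052  0.086] wz 0.553 
(0.4969, 0.2331, 0.1829, 31.2) [-0.842  0.449  0.085] wz 0.553 
(0.4871, 0.1383, 0.1743, 6.4) [-0.575  0.76   0.086] wz 0.551 
(0.4773, 0.0435, 0.1657, -18.5) [-0.203  0.931  0.086] wz 0.553 
(0.4675, -0.0513, 0.1571, -18.5) [0.208 0.93  0.086] wz -0.0 
(0.4578, -0.1462, 0.1486, -18.5) [0.209 0.931 0.085] wz -0.0 
(0.448, -0.241, 0.14, -18.5) [0.208 0.93  0.086] wz -0.0 
green to tray
(0.5, -0.2, 0.11, -10) [ 0.363 -0.554 -0.46 ] wz -0.189 
(0.58, -0.14, 0.11, 0) [ 0.684 -0.73  -0.   ] wz -0.222 
(0.647, -0.095, 0.11, 0) [ 0.67 -0.45 -0.  ] wz 0.0 
(0.647, -0.095, 0.029, 0) [0.   0.   0.81] wz 0.0 
(0.647, -0.095, 0.11, 0) [ 0.    0.   -0.81] wz 0.0 
to blue
(0.58, -0.172, 0.12, 0) [-0.67  0.77 -0.1 ] wz 0.0 
(0.51, -0.25, 0.12, 11) [-0.7   0.78 -0.  ] wz -0.244 
(0.442, -0.329, 0.12, 11) [-0.818  0.646 -0.   ] wz 0.0 
(0.442, -0.329, 0.024, 11) [0.   0.   0.96] wz 0.0 
(0.442, -0.329, 0.064, 11) [ 0.   0.  -0.4] wz 0.0 
(0.51, -0.285, 0.12, 5) [ 0.751 -0.302 -0.56 ] wz 0.133 
(0.585, -0.235, 0.12, 0) [ 0.791 -0.433 -0.   ] wz 0.111 
(0.647, -0.19, 0.11, 0) [ 0.62 -0.45  0.1 ] wz 0.0 
(0.647, -0.19, 0.029, 0) [0.   0.   0.81] wz 0.0
```

Emit:
send_rows(
  commands=[
    [[0,0.1,0,0,0,0,-1],[0,0.2,0,0,0,0,-1],[0,0.25,-0.1,0,0,0,-1],[0,0.25,-0.25,0,0,0,-1],[0,0.25,-0.4,0,0,0,-1],[0,0.25,-0.55,0,0,0,-1],[0,0.25,-0.7,0,0,0,-1],[0,0.25,-0.85,0,0,0,-1],[0,0.25,-1,0,0,0,-1],[0,0.25,-1,0,0,0,-1]],
  ],
  grip_force=50,
)

```text
time: 82.15
eef_pos: [0.5181, 0.4234, 0.2027]
orientation: [[0.155, 0.988, 0.003], [0.988, -0.155, 0.002], [0.003, 0.002, -1.0]]
ft_force: [-0.2, 0.4, -0.1]
finger_gap: -0.0001
grasp_force: 0.0
```

Emit:
send_rows(
  commands=[
    [[-0.095,0.005,0.01,0,0,0.055,0.18],[-0.19,0.01,0.02,0,0,0.11,0.18],[-0.285,0.015,0.03,0,0,0.165,0.18],[-0.38,0.02,0.035,0,0,0.22,0.18],[-0.475,0.025,0.04,0,0,0.275,0.18],[-0.57,0.03,0.05,0,0,0.33,0.18],[-0.665,0.035,0.06,0,0,0.385,0.18],[-0.76,0.04,0.07,0,0,0.44,0.18],[-0.855,0.045,0.08,0,0,0.5,0.18],[-0.952,0.052,0.086,0,0,0.553,0.18]],
  ],
)

```text
time: 83.15
eef_pos: [0.5077, 0.327, 0.1911]
orientation: [[0.559, 0.829, -0.0], [0.829, -0.559, 0.0], [-0.0, -0.0, -1.0]]
ft_force: [0.2, -0.3, -0.8]
finger_gap: 0.0503
grasp_force: 0.0
```

Emit:
send_rows(
  commands=[
    [[-0.084,0.045,0.01,0,0,0.055,0.18],[-0.168,0.09,0.02,0,0,0.11,0.18],[-0.25,0.135,0.03,0,0,0.165,0.18],[-0.34,0.18,0.035,0,0,0.22,0.18],[-0.42,0.225,0.04,0,0,0.275,0.18],[-0.505,0.27,0.05,0,0,0.33,0.18],[-0.59,0.315,0.06,0,0,0.385,0.18],[-0.67,0.36,0.07,0,0,0.44,0.18],[-0.76,0.405,0.08,0,0,0.5,0.18],[-0.842,0.449,0.085,0,0,0.553,0.18]],
  ],
)

```text
time: 84.15
eef_pos: [0.4982, 0.2319, 0.1826]
orientation: [[0.856, 0.517, -0.0], [0.517, -0.856, -0.0], [-0.0, -0.0, -1.0]]
ft_force: [-0.2, -0.8, -0.2]
finger_gap: 0.0504
grasp_force: 0.0
```

Emit:
send_rows(
  commands=[
    [[-0.057,0.076,0.01,0,0,0.055,0.18],[-0.115,0.15,0.02,0,0,0.11,0.18],[-0.17,0.23,0.03,0,0,0.165,0.18],[-0.23,0.3,0.035,0,0,0.22,0.18],[-0.29,0.38,0.04,0,0,0.275,0.18],[-0.345,0.456,0.05,0,0,0.33,0.18],[-0.4,0.53,0.06,0,0,0.385,0.18],[-0.46,0.61,0.07,0,0,0.44,0.18],[-0.52,0.685,0.08,0,0,0.5,0.18],[-0.575,0.76,0.086,0,0,0.551,0.18]],
  ],
)

```text
time: 85.15
eef_pos: [0.4886, 0.1372, 0.174]
orientation: [[0.994, 0.11, -0.0], [0.11, -0.994, -0.0], [-0.0, -0.0, -1.0]]
ft_force: [0.9, -0.1, -0.7]
finger_gap: 0.0505
grasp_force: 0.0
```

Emit:
send_rows(
  commands=[
    [[-0.02,0.093,0.01,0,0,0.055,0.18],[-0.04,0.186,0.02,0,0,0.11,0.18],[-0.06,0.28,0.03,0,0,0.165,0.18],[-0.08,0.37,0.035,0,0,0.22,0.18],[-0.1,0.465,0.04,0,0,0.275,0.18],[-0.12,0.56,0.05,0,0,0.33,0.18],[-0.14,0.65,0.06,0,0,0.385,0.18],[-0.16,0.745,0.07,0,0,0.44,0.18],[-0.18,0.84,0.08,0,0,0.5,0.18],[-0.203,0.931,0.086,0,0,0.553,0.18]],
  ],
)

```text
time: 86.15
eef_pos: [0.4791, 0.0423, 0.1654]
orientation: [[0.948, -0.318, -0.0], [-0.318, -0.948, 0.0], [-0.0, -0.0, -1.0]]
ft_force: [-1.5, -0.2, -0.7]
finger_gap: 0.0502
grasp_force: 0.0
```

Emit:
send_rows(
  commands=[
    [[0.02,0.093,0.01,0,0,0,0.18],[0.04,0.186,0.02,0,0,0,0.18],[0.06,0.28,0.03,0,0,0,0.18],[0.08,0.37,0.035,0,0,0,0.18],[0.1,0.465,0.04,0,0,0,0.18],[0.12,0.56,0.05,0,0,0,0.18],[0.145,0.65,0.06,0,0,0,0.18],[0.165,0.745,0.07,0,0,0,0.18],[0.185,0.84,0.08,0,0,0,0.18],[0.208,0.93,0.086,0,0,0,0.18]],
  ],
)

```text
time: 87.15
eef_pos: [0.4695, -0.0525, 0.1568]
orientation: [[0.949, -0.315, -0.0], [-0.315, -0.949, 0.0], [-0.0, 0.0, -1.0]]
ft_force: [0.3, 0.1, -0.0]
finger_gap: 0.0504
grasp_force: 0.0
```

Emit:
send_rows(
  commands=[
    [[0.02,0.093,0.01,0,0,0,0.18],[0.04,0.186,0.02,0,0,0,0.18],[0.06,0.28,0.03,0,0,0,0.18],[0.08,0.37,0.035,0,0,0,0.18],[0.1,0.465,0.04,0,0,0,0.18],[0.12,0.56,0.05,0,0,0,0.18],[0.145,0.65,0.06,0,0,0,0.18],[0.165,0.745,0.07,0,0,0,0.18],[0.185,0.84,0.08,0,0,0,0.18],[0.208,0.93,0.086,0,0,0,0.18]],
  ],
)

```text
time: 88.15
eef_pos: [0.46, -0.1473, 0.1482]
orientation: [[0.949, -0.315, -0.0], [-0.315, -0.949, 0.0], [-0.0, -0.0, -1.0]]
ft_force: [-0.1, 0.8, -0.0]
finger_gap: 0.0503
grasp_force: 0.0
```

```bash
python3 - <<'E'
from h import *
o=get_obs();print(o['time'],np.round(o['eef_pos'],4),o['finger_gap'])
c=wristcap();pickle.dump(c,open('w8.pkl','wb'));cv2.imwrite('pics/w8.png',c['image'][:,:,::-1])
for ce,st,m in blobs(c,(0,120,60),(18,255,255),60): print('or',ce.round(1),st[4],onplane(c,ce,.018).round(4))
t=capture('top')
for ce,st,m in blobs(t,(0,120,50),(18,255,255),4): print('top',ce.round(1),st[4],onplane(t,ce,.018).round(4))
for ce,st,m in blobs(t,(45,120,40),(85,255,255),10): print('green',ce.round(1),st[4],onplane(t,ce,.092).round(4))
E
```

```text
88.15 [ 0.46   -0.1473  0.1482] 0.05030104112178813
or [576.  175.3] 383 [[ 0.4448 -0.3294  0.018 ]]
or [449.8 206.6] 345 [[ 0.4506 -0.2422  0.018 ]]
top [322.7 157.9] 95 [[0.7452 0.0184 0.018 ]]
top [253.  187.3] 7 [[0.6669 0.2165 0.018 ]]
top [279.7 209.9] 9 [[0.6002 0.1428 0.018 ]]
top [230.9 212.9] 8 [[0.596  0.2796 0.018 ]]
top [258.7 232.9] 9 [[0.5373 0.2025 0.018 ]]
top [289.  241.5] 16 [[0.5107 0.1186 0.018 ]]
top [450.6 260.4] 8 [[ 0.4449 -0.3267  0.018 ]]
green [168.3 259.2] 49 [[0.4654 0.4333 0.092 ]]
```

View pics/w8.png

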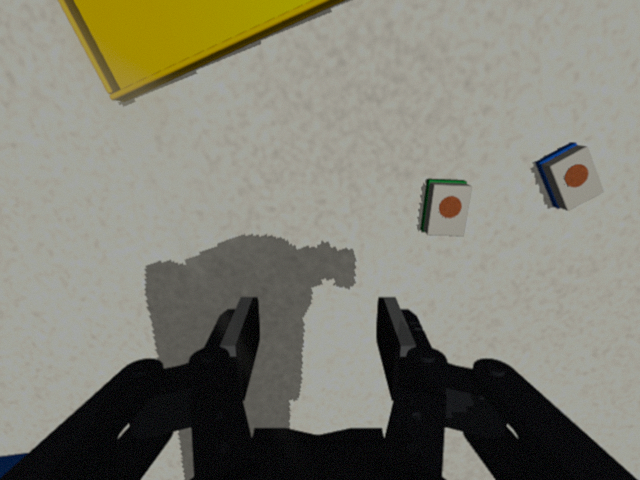

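Green and blue haven't moved. I'll take green to the tray.

Emit:
send_rows(
  commands=[
    [[0.02,0.093,0.03,0,0,0,0.18],[0.04,0.186,0.06,0,0,0,0.18],[0.055,0.28,0.08,0,0,0,0.18],[0.07,0.37,0.11,0,0,0,0.18],[0.09,0.465,0.14,0,0,0,0.18],[0.11,0.56,0.17,0,0,0,0.18],[0.13,0.65,0.2,0,0,0,0.18],[0.145,0.745,0.22,0,0,0,0.18],[0.165,0.84,0.25,0,0,0,0.18],[0.182,0.927,0.28,0,0,0,0.18]],
  ],
)

```text
time: 89.25
eef_pos: [0.4482, -0.2411, 0.1201]
orientation: [[0.949, -0.315, 0.0], [-0.315, -0.949, -0.0], [0.0, -0.0, -1.0]]
ft_force: [0.4, 0.7, -0.7]
finger_gap: 0.0505
grasp_force: 0.0
```

Emit:
send_rows(
  commands=[
    [[0,0,0.12,0,0,0,0.18],[0,0,0.25,0,0,0,0.18],[0,0,0.38,0,0,0,0.18],[0,0,0.5,0,0,0,0.18],[0,0,0.62,0,0,0,0.18],[0,0,0.74,0,0,0,0.18],[0,0,0.83,0,0,0,0.18],[0,0,0.9,0,0,0,0.18],[0,0,0.95,0,0,0,0.18],[0,0,0.96,0,0,0,0.18]],
  ],
)

```text
time: 90.25
eef_pos: [0.4481, -0.2401, 0.0239]
orientation: [[0.949, -0.315, -0.0], [-0.315, -0.949, 0.0], [-0.001, -0.0, -1.0]]
ft_force: [-0.2, -0.5, -0.3]
finger_gap: 0.0502
grasp_force: 0.0
```

Emit:
send_rows(
  commands=[
    [[0,0,0,0,0,0,-1],[0,0,0,0,0,0,-1],[0,0,0,0,0,0,-1],[0,0,0,0,0,0,-1],[0,0,0,0,0,0,-1],[0,0,0,0,0,0,-1],[0,0,0,0,0,0,-1],[0,0,-0.1,0,0,0,-1],[0,0,-0.25,0,0,0,-1],[0,0,-0.4,0,0,0,-1]],
  ],
)

```text
time: 91.25
eef_pos: [0.4483, -0.2402, 0.0654]
orientation: [[0.949, -0.315, 0.0], [-0.315, -0.949, 0.0], [0.0, -0.0, -1.0]]
ft_force: [-0.2, -0.3, 0.4]
finger_gap: 0.0266
grasp_force: 49.3
```

Emit:
send_rows(
  commands=[
    [[0.03,-0.05,-0.05,0,0,-0.02,-1],[0.07,-0.11,-0.1,0,0,-0.04,-1],[0.11,-0.16,-0.15,0,0,-0.06,-1],[0.145,-0.22,-0.2,0,0,-0.08,-1],[0.18,-0.28,-0.25,0,0,-0.1,-1],[0.22,-0.33,-0.3,0,0,-0.12,-1],[0.25,-0.39,-0.34,0,0,-0.14,-1],[0.29,-0.44,-0.38,0,0,-0.16,-1],[0.33,-0.5,-0.42,0,0,-0.18,-1],[0.363,-0.554,-0.46,0,0,-0.189,-1]],
  ],
)

```text
time: 92.25
eef_pos: [0.5007, -0.1986, 0.1106]
orientation: [[0.985, -0.17, -0.0], [-0.17, -0.985, 0.0], [-0.0, -0.0, -1.0]]
ft_force: [0.4, 0.5, -0.5]
finger_gap: 0.027
grasp_force: 49.3
```

Emit:
send_rows(
  commands=[
    [[0.07,-0.07,0,0,0,-0.02,-1],[0.14,-0.15,0,0,0,-0.04,-1],[0.2,-0.22,0,0,0,-0.07,-1],[0.27,-0.29,0,0,0,-0.09,-1],[0.34,-0.365,0,0,0,-0.11,-1],[0.41,-0.44,0,0,0,-0.13,-1],[0.48,-0.51,0,0,0,-0.155,-1],[0.55,-0.58,0,0,0,-0.18,-1],[0.615,-0.655,0,0,0,-0.2,-1],[0.684,-0.73,0,0,0,-0.222,-1]],
  ],
)

```text
time: 93.25
eef_pos: [0.5806, -0.1383, 0.1103]
orientation: [[1.0, 0.004, -0.0], [0.004, -1.0, 0.0], [-0.0, -0.0, -1.0]]
ft_force: [0.7, 0.1, -0.2]
finger_gap: 0.0269
grasp_force: 49.3
```

Emit:
send_rows(
  commands=[
    [[0.067,-0.045,0,0,0,0,-1],[0.134,-0.09,0,0,0,0,-1],[0.2,-0.135,0,0,0,0,-1],[0.27,-0.18,0,0,0,0,-1],[0.335,-0.225,0,0,0,0,-1],[0.4,-0.27,0,0,0,0,-1],[0.47,-0.315,0,0,0,0,-1],[0.54,-0.36,0,0,0,0,-1],[0.6,-0.405,0,0,0,0,-1],[0.67,-0.45,0,0,0,0,-1]],
  ],
)

```text
time: 94.25
eef_pos: [0.6474, -0.0932, 0.1103]
orientation: [[1.0, 0.003, -0.0], [0.003, -1.0, 0.0], [-0.0, -0.0, -1.0]]
ft_force: [0.2, -0.6, -0.0]
finger_gap: 0.0263
grasp_force: 49.3
```

Emit:
send_rows(
  commands=[
    [[0,0.06,0.05,0,0,0,-1],[0,0.12,0.15,0,0,0,-1],[0,0.12,0.3,0,0,0,-1],[0,0.12,0.45,0,0,0,-1],[0,0.12,0.57,0,0,0,-1],[0,0.12,0.67,0,0,0,-1],[0,0.12,0.74,0,0,0,-1],[0,0.12,0.79,0,0,0,-1],[0,0.12,0.81,0,0,0,-1],[0,0.12,0.81,0,0,0,-1]],
  ],
)

```text
time: 95.25
eef_pos: [0.6471, -0.1056, 0.0295]
orientation: [[1.0, 0.003, 0.0], [0.003, -1.0, 0.0], [0.0, -0.0, -1.0]]
ft_force: [0.1, 0.5, -0.4]
finger_gap: 0.0268
grasp_force: 49.3
```

Emit:
send_rows(
  commands=[
    [[0,0,0,0,0,0,-0.06],[0,0,0,0,0,0,-0.06],[0,0,0,0,0,0,-0.06],[0,0,0,0,0,0,-0.06],[0,0,0,0,0,0,-0.06],[0,0,-0.1,0,0,0,-0.06],[0,0,-0.3,0,0,0,-0.06],[0,0,-0.5,0,0,0,-0.06],[0,0,-0.7,0,0,0,-0.06],[0,0,-0.9,0,0,0,-0.06]],
  ],
)

```text
time: 96.25
eef_pos: [0.647, -0.1056, 0.121]
orientation: [[1.0, 0.003, 0.001], [0.003, -1.0, 0.0], [0.001, -0.0, -1.0]]
ft_force: [0.7, -0.2, -0.5]
finger_gap: 0.0398
grasp_force: 0.0
```

Emit:
send_rows(
  commands=[
    [[-0.07,0.07,0,0,0,0,0.18],[-0.13,0.13,0,0,0,0,0.18],[-0.2,0.2,0,0,0,0,0.18],[-0.27,0.26,0,0,0,0,0.18],[-0.335,0.33,0,0,0,0,0.18],[-0.4,0.4,0,0,0,0,0.18],[-0.47,0.46,0,0,0,0,0.18],[-0.54,0.53,0,0,0,0,0.18],[-0.6,0.6,0,0,0,0,0.18],[-0.67,0.67,0,0,0,0,0.18]],
  ],
)

```text
time: 97.25
eef_pos: [0.5797, -0.1734, 0.1193]
orientation: [[1.0, 0.003, 0.0], [0.003, -1.0, 0.0], [0.0, -0.0, -1.0]]
ft_force: [0.0, 0.2, -0.4]
finger_gap: 0.0506
grasp_force: 0.0
```

Emit:
send_rows(
  commands=[
    [[-0.07,0.08,0,0,0,-0.02,0.18],[-0.14,0.16,0,0,0,-0.05,0.18],[-0.21,0.23,0,0,0,-0.07,0.18],[-0.28,0.31,0,0,0,-0.1,0.18],[-0.35,0.39,0,0,0,-0.12,0.18],[-0.42,0.47,0,0,0,-0.15,0.18],[-0.49,0.55,0,0,0,-0.17,0.18],[-0.56,0.62,0,0,0,-0.2,0.18],[-0.63,0.7,0,0,0,-0.22,0.18],[-0.7,0.78,0,0,0,-0.244,0.18]],
  ],
)

```text
time: 98.25
eef_pos: [0.5097, -0.2515, 0.1193]
orientation: [[0.981, 0.194, 0.0], [0.194, -0.981, 0.0], [0.0, -0.0, -1.0]]
ft_force: [-0.3, 0.0, 0.5]
finger_gap: 0.0505
grasp_force: 0.0
```

```bash
python3 - <<'E'
from h import *
o=get_obs();print(o['time'],np.round(o['eef_pos'],4),o['finger_gap'])
c=wristcap()
for ce,st,m in blobs(c,(0,120,60),(18,255,255),60): print('or',ce.round(1),st[4],onplane(c,ce,.018).round(4))
for ce,st,m in blobs(c,(20,120,60),(35,255,255),800): print('yel',ce.round(1),st[4])
t=capture('top')
for ce,st,m in blobs(t,(0,120,50),(18,255,255),4): print('top',ce.round(1),st[4],onplane(t,ce,.018).round(4))
E
```

```text
98.25 [ 0.5097 -0.2515  0.1193] 0.05054276827984847
yel [189.2  38.9] 26141
top [322.7 157.8] 93 [[0.7456 0.0183 0.018 ]]
top [253.  187.3] 7 [[0.6669 0.2165 0.018 ]]
top [367.  189.7] 7 [[ 0.65   -0.1031  0.018 ]]
top [279.9 209.9] 8 [[0.6002 0.1422 0.018 ]]
top [231.1 212.9] 8 [[0.596  0.2789 0.018 ]]
top [258.7 232.9] 9 [[0.5373 0.2025 0.018 ]]
top [283.4 235.8] 5 [[0.5271 0.1338 0.018 ]]
top [289.  241.5] 16 [[0.5107 0.1186 0.018 ]]
```

```bash
python3 - <<'E'
from h import *
c=capture('scene')
for ce,st,m in blobs(c,(0,100,40),(18,255,255),8):
    p=onplane(c,ce,.018)[0]
    if p[0]>.4: print('scene',ce.round(1),st[4],p.round(4))
E
```

```text
scene [401.2 213.4] 20 [0.5726 0.305  0.018 ]
scene [391.9 217.2] 9 [0.5629 0.2756 0.018 ]
scene [364.8 218. ] 20 [0.5122 0.2265 0.018 ]
scene [400.2 221.1] 36 [0.5878 0.277  0.018 ]
scene [365.1 225.3] 21 [0.53   0.2036 0.018 ]
scene [339.8 236.8] 38 [0.5089 0.1272 0.018 ]
scene [411.2 238.1] 25 [0.6439 0.2402 0.018 ]
scene [371.2 241.3] 23 [0.5766 0.1654 0.018 ]
scene [395.5 308.6] 221 [0.7376 0.0298 0.018 ]
scene [321.2 323.9] 38 [ 0.6454 -0.1032  0.018 ]
scene [168.5 338.5] 40 [ 0.442  -0.3294  0.018 ]
```

Emit:
send_rows(
  commands=[
    [[-0.08,0.063,0,0,0,0,0.18],[-0.16,0.126,0,0,0,0,0.18],[-0.24,0.19,0,0,0,0,0.18],[-0.33,0.25,0,0,0,0,0.18],[-0.41,0.315,0,0,0,0,0.18],[-0.49,0.38,0,0,0,0,0.18],[-0.57,0.44,0,0,0,0,0.18],[-0.65,0.5,0,0,0,0,0.18],[-0.73,0.565,0,0,0,0,0.18],[-0.814,0.629,0,0,0,0,0.18]],
  ],
)

```text
time: 99.4
eef_pos: [0.442, -0.329, 0.1193]
orientation: [[0.981, 0.193, -0.0], [0.193, -0.981, 0.0], [-0.0, -0.0, -1.0]]
ft_force: [-0.1, 0.3, -0.3]
finger_gap: 0.0503
grasp_force: 0.0
```

Emit:
send_rows(
  commands=[
    [[0,0,0.12,0,0,0,0.18],[0,0,0.25,0,0,0,0.18],[0,0,0.38,0,0,0,0.18],[0,0,0.5,0,0,0,0.18],[0,0,0.62,0,0,0,0.18],[0,0,0.74,0,0,0,0.18],[0,0,0.83,0,0,0,0.18],[0,0,0.9,0,0,0,0.18],[0,0,0.95,0,0,0,0.18],[0,0,0.955,0,0,0,0.18]],
  ],
)

```text
time: 100.4
eef_pos: [0.4425, -0.3283, 0.0233]
orientation: [[0.981, 0.193, -0.0], [0.193, -0.981, 0.0], [-0.0, -0.0, -1.0]]
ft_force: [0.5, -0.5, -0.3]
finger_gap: 0.0506
grasp_force: 0.0
```

Emit:
send_rows(
  commands=[
    [[0,0,0,0,0,0,-1],[0,0,0,0,0,0,-1],[0,0,0,0,0,0,-1],[0,0,0,0,0,0,-1],[0,0,0,0,0,0,-1],[0,0,0,0,0,0,-1],[0,0,0,0,0,0,-1],[0,0,-0.1,0,0,0,-1],[0,0,-0.25,0,0,0,-1],[0,0,-0.4,0,0,0,-1]],
  ],
)

```text
time: 101.4
eef_pos: [0.4427, -0.3285, 0.0654]
orientation: [[0.981, 0.193, 0.0], [0.193, -0.981, -0.0], [0.0, 0.0, -1.0]]
ft_force: [-0.5, -0.3, -1.0]
finger_gap: 0.0264
grasp_force: 49.3
```

Emit:
send_rows(
  commands=[
    [[0.07,-0.03,-0.08,0,0,0.01,-1],[0.15,-0.06,-0.16,0,0,0.02,-1],[0.22,-0.09,-0.24,0,0,0.04,-1],[0.3,-0.12,-0.32,0,0,0.05,-1],[0.375,-0.15,-0.4,0,0,0.06,-1],[0.45,-0.18,-0.46,0,0,0.08,-1],[0.53,-0.21,-0.52,0,0,0.09,-1],[0.6,-0.24,-0.56,0,0,0.11,-1],[0.68,-0.27,-0.56,0,0,0.12,-1],[0.751,-0.302,-0.56,0,0,0.133,-1]],
  ],
)

```text
time: 102.4
eef_pos: [0.511, -0.2838, 0.1197]
orientation: [[0.996, 0.089, -0.0], [0.089, -0.996, 0.0], [-0.0, -0.0, -1.0]]
ft_force: [0.9, -0.6, -0.7]
finger_gap: 0.0265
grasp_force: 49.3
```

Emit:
send_rows(
  commands=[
    [[0.08,-0.043,0,0,0,0.01,-1],[0.16,-0.086,0,0,0,0.02,-1],[0.24,-0.13,0,0,0,0.03,-1],[0.32,-0.17,0,0,0,0.04,-1],[0.4,-0.215,0,0,0,0.055,-1],[0.475,-0.26,0,0,0,0.065,-1],[0.55,-0.3,0,0,0,0.08,-1],[0.63,-0.345,0,0,0,0.09,-1],[0.71,-0.39,0,0,0,0.1,-1],[0.791,-0.433,0,0,0,0.111,-1]],
  ],
)

```text
time: 103.4
eef_pos: [0.586, -0.2336, 0.1198]
orientation: [[1.0, 0.002, 0.0], [0.002, -1.0, 0.0], [0.0, -0.0, -1.0]]
ft_force: [1.2, 0.5, -0.8]
finger_gap: 0.027
grasp_force: 49.3
```

Emit:
send_rows(
  commands=[
    [[0.06,-0.045,0.01,0,0,0,-1],[0.12,-0.09,0.02,0,0,0,-1],[0.19,-0.135,0.03,0,0,0,-1],[0.25,-0.18,0.04,0,0,0,-1],[0.31,-0.225,0.05,0,0,0,-1],[0.37,-0.27,0.06,0,0,0,-1],[0.43,-0.315,0.07,0,0,0,-1],[0.5,-0.36,0.08,0,0,0,-1],[0.56,-0.405,0.09,0,0,0,-1],[0.62,-0.45,0.1,0,0,0,-1]],
  ],
)

```text
time: 104.4
eef_pos: [0.6478, -0.1884, 0.1097]
orientation: [[1.0, 0.003, 0.0], [0.003, -1.0, 0.0], [0.0, -0.0, -1.0]]
ft_force: [-0.0, -0.3, 0.7]
finger_gap: 0.027
grasp_force: 49.3
```

Emit:
send_rows(
  commands=[
    [[0,0,0.05,0,0,0,-1],[0,0,0.15,0,0,0,-1],[0,0,0.3,0,0,0,-1],[0,0,0.45,0,0,0,-1],[0,0,0.57,0,0,0,-1],[0,0,0.67,0,0,0,-1],[0,0,0.74,0,0,0,-1],[0,0,0.79,0,0,0,-1],[0,0,0.81,0,0,0,-1],[0,0,0.81,0,0,0,-1]],
  ],
)

```text
time: 105.4
eef_pos: [0.6474, -0.1889, 0.029]
orientation: [[1.0, 0.003, 0.0], [0.003, -1.0, -0.0], [0.0, 0.0, -1.0]]
ft_force: [0.4, -0.8, 0.2]
finger_gap: 0.0267
grasp_force: 49.3
```

Emit:
send_rows(
  commands=[
    [[0,0,0,0,0,0,-0.06],[0,0,0,0,0,0,-0.06],[0,0,0,0,0,0,-0.06],[0,0,0,0,0,0,-0.06],[0,0,0,0,0,0,-0.06],[0,0,-0.1,0,0,0,-0.06],[0,0,-0.3,0,0,0,-0.06],[0,0,-0.5,0,0,0,-0.06],[0,0,-0.75,0,0,0,-0.06],[0,0,-1,0,0,0,-0.06]],
  ],
)

```text
time: 106.4
eef_pos: [0.6472, -0.1889, 0.1305]
orientation: [[1.0, 0.003, 0.0], [0.003, -1.0, 0.0], [0.0, -0.0, -1.0]]
ft_force: [0.3, -0.6, -0.4]
finger_gap: 0.0405
grasp_force: 0.0
```

Emit:
send_rows(
  commands=[
    [[-0.09,0,-0.1,0,0,0,-0.06],[-0.18,0,-0.2,0,0,0,-0.06],[-0.27,0,-0.3,0,0,0,-0.06],[-0.36,0,-0.4,0,0,0,-0.06],[-0.45,0,-0.5,0,0,0,-0.06],[-0.54,0,-0.6,0,0,0,-0.06],[-0.63,0,-0.7,0,0,0,-0.06],[-0.72,0,-0.8,0,0,0,-0.06],[-0.8,0,-0.9,0,0,0,-0.06],[-0.8,0,-0.9,0,0,0,-0.06]],
  ],
)

```text
time: 107.4
eef_pos: [0.5669, -0.1895, 0.2206]
orientation: [[1.0, 0.002, 0.002], [0.002, -1.0, -0.001], [0.002, 0.001, -1.0]]
ft_force: [-0.8, -0.3, -0.2]
finger_gap: 0.0398
grasp_force: 0.0
```

```bash
python3 - <<'E'
from h import *
o=get_obs();print(o['time'],np.round(o['eef_pos'],4))
t=capture('top');s=capture('scene')
for ce,st,m in blobs(t,(0,120,50),(18,255,255),4): print('top',ce.round(1),st[4],onplane(t,ce,.048).round(4),onplane(t,ce,.022).round(4))
for ce,st,m in blobs(t,(45,120,40),(85,255,255),10): print('green',ce.round(1),st[4],onplane(t,ce,.092).round(4))
W=np.zeros((600,800,3),np.uint8);W[:]=cv2.resize(s['image'][130:430,150:550],(800,600))
cv2.imwrite('pics/fin.png',np.clip(W[:,:,::-1]*1.3,0,255).astype(np.uint8))
E
```

```text
107.4 [ 0.5669 -0.1895  0.2206]
top [322.6 157.7] 97 [[0.7376 0.0185 0.048 ]] [[0.7447 0.0184 0.022 ]]
top [253.  187.5] 8 [[0.6598 0.2124 0.048 ]] [[0.6654 0.216  0.022 ]]
top [367.  189.7] 7 [[ 0.6439 -0.1004  0.048 ]] [[ 0.6492 -0.1027  0.022 ]]
top [396.8 188.8] 6 [[ 0.644  -0.1824  0.048 ]] [[ 0.6493 -0.1862  0.022 ]]
top [279.9 209.9] 8 [[0.5952 0.1396 0.048 ]] [[0.5996 0.1418 0.022 ]]
top [231. 213.] 9 [[0.5907 0.2738 0.048 ]] [[0.595  0.2785 0.022 ]]
top [258.9 232.9] 8 [[0.5336 0.1981 0.048 ]] [[0.5368 0.2014 0.022 ]]
top [283.5 235.8] 4 [[0.5237 0.1312 0.048 ]] [[0.5267 0.1332 0.022 ]]
top [288.9 241.5] 15 [[0.5076 0.1169 0.048 ]] [[0.5104 0.1187 0.022 ]]
green [168.4 259.2] 47 [[0.4654 0.4332 0.092 ]]
```

View pics/fin.png

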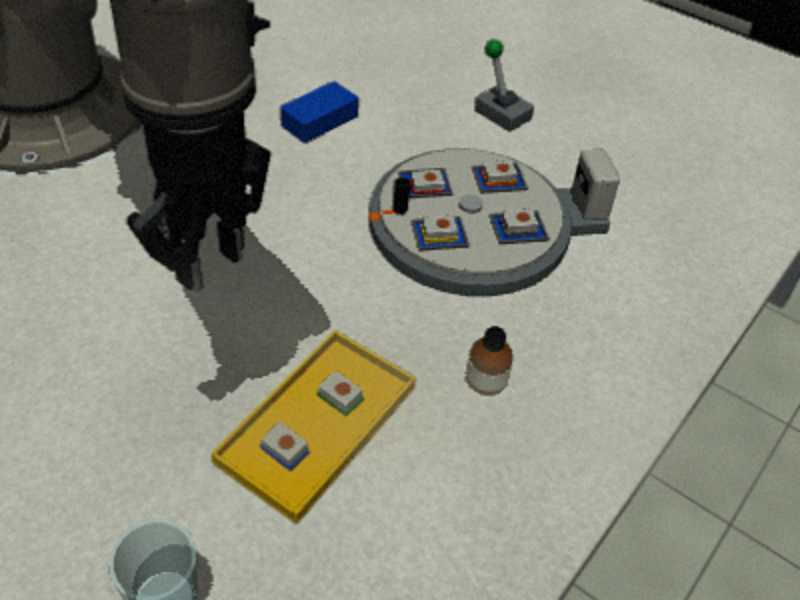

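Four blocks lie flat in the bays, two in the tray, the lever is off, and the marks meet at (375,215). The bystanders haven't moved.

```bash
python3 -c "
from rig import hand_in
print(hand_in())"
```

```text
the job is handed in; nothing more can be done
None
```

The job is handed in at about 107 s of the 208 s allowed, but the judge returned no verdict. The last camera images show four blocks flat in the bays, the carousel one full clockwise turn on at its mark, the reader off, the green and blue surplus blocks in the tray, and the jar, bottle and slide box where they were.

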